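# Turn two lidded weld-sample boxes lid-down and stack them

### The arm

A 6-joint arm with a two-finger parallel gripper is mounted at the origin on the work surface. World frame = base frame: x ahead of the robot, y to its left, z up, the work surface at z = 0. Lengths are in mm, angles in rad, forces in N, time in s.
With the tool pointing down it reaches from about 300 to 775 mm from the base axis. Payload 14.6 kg.
Tool frame: the origin (TCP) lies midway between the tips of the shut fingers; the grasp point (between the pads) lies 19 mm behind it; z points along the fingers, y is the direction in which the jaws open and shut (so a half turn about z gives the same grasp; the last joint's range is limited). The gripper opens to 94 mm and grips with 3 to 60 N. Pads are 16 mm wide; open, the fingers measure 119 mm over their backs; the gripper's body (75 mm by 177 mm) begins 78 mm behind the grasp point.
Start: joints at [-1.339, 0.3, 1.521, -0, 1.321, -0.067], TCP at [161.898, -525.622, 205.446] pointing down, gripper open.
Joint ranges: [-3.03, 3.03], [-0.79, 2.21], [0.23, 2.52], [-1.04, 4.18], [0, 3.07], [-2.55, 2.55]. Speed limits (rad/s): [2.22, 2.22, 2.57, 3.14, 3.14, 3.14].

### API

Orientations are given as [roll, pitch, yaw] about the fixed x, y, z axes, in that order (R = Rz(yaw) Ry(pitch) Rx(roll)).
In Python, from cell import manip gives the robot as it stands.
- The arm moves only by the tool play_rows, never from a script. Its argument "commands" is a list of rows, each an object of numbers: "x", "y", "z": the shift along the tool's x, y, z in m; "wx", "wy", "wz": the turn, a rotation vector about the tool's x, y, z in degrees; "grip": the opening, from 0 (shut) to 1 (fully open). In form: [{"x": .., "y": .., "z": .., "wx": .., "wy": .., "wz": .., "grip": ..}, ...]. A call has 1 to 20 rows; each row shifts and turns the commanded pose from where the row before left it, along the tool's axes as they then stand; what a row does not reach is not made up. A row lasts 1/8 s, in which the tool goes at most 62.5 mm and 10.7 degrees, less where a joint would pass 70% of its speed; a pose out of reach is approached as far as the arm can. A call is refused whole if a number of a shift passes 0.0625 or a number of a turn 10.7, either way. A call with a gripper value outside its range is refused whole. The fingers move at their own pace and stop on an object; "squeeze" is the grip in N (left out, the last holds). Time passes only in rows, so rows that do not move let the fingers close. It gives the time, the measured TCP pose, the force and the opening at its end, in the units of the state.
- manip.read_state(): the state, without advancing time (a new reading comes with each control period).
- manip.camera(name): name is "scene" or "top" or "wrist"; returns (picture, depth): 480x640x3 uint8, red, green, blue; 480x640 float32, mm along the optical axis (not along the pixel's ray), 0 where there is no reading.
- manip.camera_info(name): a dict with "intrinsics" (3x3 intrinsics, pixels), "camera_from_world" (4x4, takes a point from world to camera coordinates); the wrist camera has in their place "tool_from_camera" (4x4, takes a point from camera to tool coordinates, whose origin is the TCP and whose axes are the flange's). Camera axes: x right, y up, looking along -z (the intrinsics and any distortion apply to the point x, -y, -z); pixel columns grow to the right and rows downward; lengths in mm; the calibration is good to about 2 mm. The wrist camera is an equidistant fisheye: a pixel r from the principal point sees the ray r / f radians off the axis. A picture is of the moment at which its call begins: read the wrist's pose just before it. camera_info takes no time and is no camera call.
- manip.sign_off(): hands the job in, once; it reports no verdict.
The state is a dict: "clock": time; "joints": joint angles; "qd": joint speeds; "effort": joint torques, N m; "eef_pos": TCP position; "eef_rot": TCP orientation; "wrist_force": force on the tool from outside, world axes, zero at the start; "moment": the same for the moment, N m; "finger_gap": finger opening in mm.
Only numpy, scipy, OpenCV 4.12 (cv2) and the standard library are available. Lean on these libraries where they do the work, as an engineer would, in place of code of your own. Each camera call takes 0.05 s, during which the arm holds its last target.

### The job

The two closed boxes of weld samples have loose lids. Turn each box over as one piece, keeping its lid shut on its base all the while, and stack them lid-down on the steel plate so that the samples lie in the lids: the larger box centred on the plate and square to it (long side along the plate's long side), the smaller one centred squarely on top of it, long sides the same way. Leave the hammer, the tin and the angle iron where they are.

Things in the scene. Friction and masses are not known exactly. Their poses are not given: they have to be found in the camera images.
- large_box (a point): The larger closed sample box, 72 long (its x) x 58 wide (its y) x 48 mm high, 0.15 to 0.27 kg, standing lid up on the table at the start: dark grey plastic base 26 high, bright aluminium lid 22 high resting loose on it. The outer sides of base and lid are flush. Point: centre of the closed box, half-way up, carried by the base. z from base towards lid (up at the start).
- large_cover (a point): The lid of the larger box, with a paper patch on top. Point: centre of the lid, half-way through its 22 mm height, 13 mm from the box's centre along the box's z when shut; z out through its top face. Nothing latches it: a lip reaches 9 mm into the base with 1.5 mm play, and it comes off freely.
- small_box (a point): The smaller closed sample box, 60 long (its x) x 46 wide (its y) x 45 mm high, 0.11 to 0.21 kg, standing lid up on the table at the start: dark grey plastic base 24 high, bright aluminium lid 21 high resting loose on it. The outer sides of base and lid are flush. Point: centre of the closed box, half-way up, carried by the base. z from base towards lid (up at the start).
- small_cover (a point): The lid of the smaller box, with a paper patch on top. Point: centre of the lid, half-way through its 21 mm height, 12 mm from the box's centre along the box's z when shut; z out through its top face. Nothing latches it: a lip reaches 9 mm into the base with 1.5 mm play, and it comes off freely.
- large_base: base of the larger box, open at the top, walls 3.5 mm; the seam with the lid is 26 mm from its underside. Origin at the centre of its underside, 24 mm from the box's centre; axes as the box's. Stood on its 46 or 58 mm wide end face the shut box stays standing and shut. A firm grip across the seam holds base and lid together; a grip on one lets the other drop.
- large_lid: lid of the larger box; origin at the centre of its rim (the seam), z towards its top face.
- small_base: base of the smaller box, open at the top, walls 3.5 mm; the seam with the lid is 24 mm from its underside. Origin at the centre of its underside, 22.5 mm from the box's centre; axes as the box's. Stood on its 46 or 58 mm wide end face the shut box stays standing and shut. A firm grip across the seam holds base and lid together; a grip on one lets the other drop.
- small_lid: lid of the smaller box; origin at the centre of its rim (the seam), z towards its top face.
- plate_top (a point): bare steel plate fixed flat on the table, 125 (its x) x 105 (its y) x 6 mm high. Point: centre of its top face, 6 mm above the table; z up.
- hammer_mid (a point): bystander: hammer 240 mm long lying crosswise on the table beyond the plate; point on its handle line.
- can_mid (a point): bystander: grey tin, 70 mm across, 70 high, standing; point half-way up.
- angle_mid (a point): bystander: piece of steel angle 140 x 50 x 50 mm lying on one leg with the other upright; point 20 mm above the table in its middle.
Mind the look-alikes: they are no part of the job. Leave any blue look-alike of the small_lid alone.

How it is judged:
By the outcome, as a careful person would: the job done as asked, in the order asked, and still so for the second after the job is handed in, with the robot touching nothing.
It also fails if it takes over 72 s, if anything falls off the work surface, if the arm or the gripper's body presses on something with over 40 N, if the wrist force passes 120 N, or if a joint passes its speed limit or range.

## Working session

There is one attempt and no reset: what is moved stays moved. The work goes in short steps, Python scripts to look and compute and a tool call to move; the robot and the scene stay as the last step left them, time stands still between calls to the robot, and variables do not carry over. Pictures are saved under pics/ and viewed, and the job is handed in when it is done.

Besides the shell and the picture viewer there is one more tool, called after ">>>" as name([rows], argument=value, ...), one row to a line, values as JSON. play_rows: Moves the arm, as the interface text tells. Its arguments: {"type":"object","properties":{"commands":{"type":"array"},"squeeze":{"type":"number"}},"required":["commands"]}

```bash
ls; mkdir -p pics; python3 - <<'E'
from cell import manip
import cv2,numpy as np
print(manip.read_state())
for n in ("scene","top","wrist"):
    p,d=manip.camera(n); i=manip.camera_info(n); print(n,i)
    cv2.imwrite(f"pics/{n}0.png",p[:,:,::-1]); np.save(f"pics/{n}0d.npy",d)
E
```

```text
pics
{'clock': 0.0, 'joints': array([-1.33857588e+00,  3.00453752e-01,  1.52160296e+00,  9.92154926e-06,
        1.32066958e+00, -6.66014878e-02]), 'qd': array([ 0.00081348,  0.00059529, -0.00058458, -0.00086119, -0.0002406 ,
        0.00051493]), 'effort': array([-1.25416813e-03, -5.31805193e+01, -3.52731764e+01,  7.07485783e-02,
        2.44888442e-02, -9.16751560e-05]), 'eef_pos': array([ 161.85508962, -525.36932318,  204.88658371]), 'eef_rot': array([-3.14046217e+00, -8.50347520e-05,  2.98819430e-01]), 'wrist_force': array([ 0.31627042, -0.45386792,  0.62857868]), 'moment': array([-0.01287631,  0.05219294, -0.04463029]), 'finger_gap': 93.87763891437983}
scene {'intrinsics': array([[483.86682078,   0.        , 314.94957328],
       [  0.        , 483.86682078, 240.36159952],
       [  0.        ,   0.        ,   1.        ]]), 'camera_from_world': array([[-2.45271738e-01,  9.69394124e-01,  1.08077495e-02,
         1.44005917e+02],
       [-8.01319469e-01, -2.08995719e-01,  5.60542503e-01,
         4.32805697e+02],
       [ 5.45645382e-01,  1.28824774e-01,  8.28055128e-01,
        
[... 479 characters left out ...]
9.76578082e-02, -6.22677529e-04,  9.95219858e-01,
        -9.51765682e+02],
       [ 0.00000000e+00,  0.00000000e+00,  0.00000000e+00,
         1.00000000e+00]])}
wrist {'intrinsics': array([[371.64829954,   0.        , 317.73037213],
       [  0.        , 371.64829954, 238.51340573],
       [  0.        ,   0.        ,   1.        ]]), 'tool_from_camera': array([[ 8.15754418e-04,  9.65600283e-01,  2.60029667e-01,
         7.58370709e+01],
       [ 9.99999663e-01, -8.10318713e-04, -1.28101401e-04,
         7.13891788e-01],
       [ 8.70121559e-05,  2.60029684e-01, -9.65600619e-01,
        -1.78797536e+02],
       [ 0.00000000e+00,  0.00000000e+00,  0.00000000e+00,
         1.00000000e+00]])}
```

View pics/top0.png

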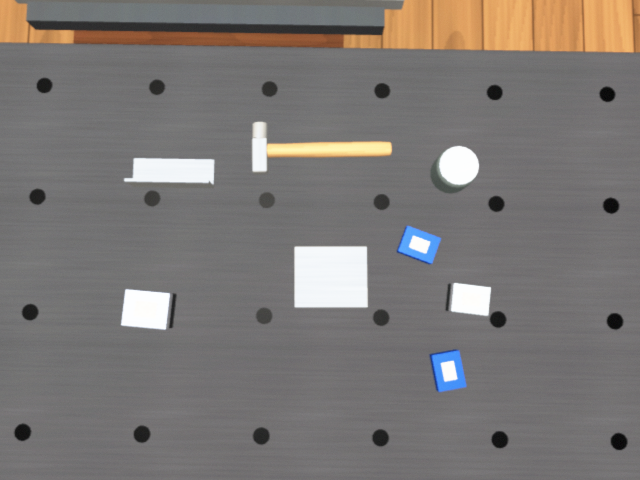

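View pics/scene0.png

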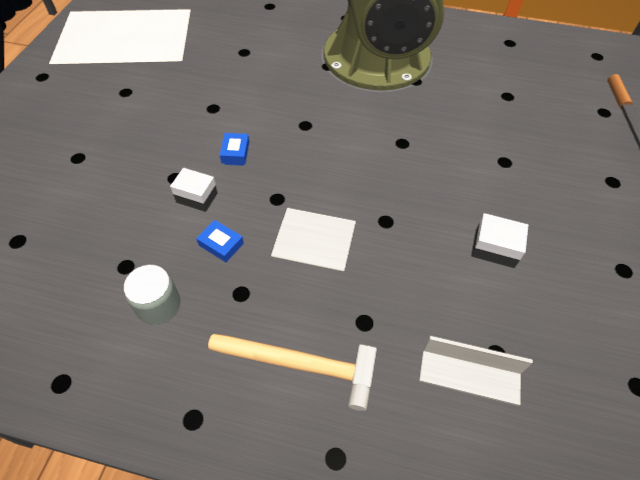

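View pics/wrist0.png

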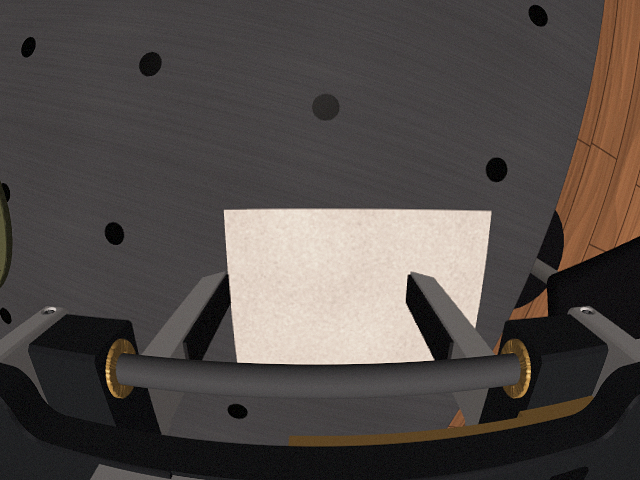

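The white-lidded boxes are at top px (148,309), larger, and (470,299), smaller. The blue look-alikes are at (419,245) and (448,371), and the plate is at (331,277). Next I measure them from depth.

```bash
cat > h.py <<'E'
import numpy as np,cv2
from cell import manip
def cloud(n,d):
    i=manip.camera_info(n);K=np.array(i["intrinsics"]);M=np.linalg.inv(i["camera_from_world"])
    v,u=np.mgrid[:480,:640]
    c=np.stack([(u-K[0,2])/K[0,0]*d,-(v-K[1,2])/K[1,1]*d,-d,np.ones_like(d)],-1)
    return (c@M.T)[...,:3]
def rect(P,n=''):
    r=cv2.minAreaRect(P[:,:2].astype(np.float32)); b=cv2.boxPoints(r)
    e=b[1]-b[0];f=b[2]-b[1]
    if np.linalg.norm(e)<np.linalg.norm(f): e=f
    a=np.degrees(np.arctan2(e[1],e[0]))%180
    print(n,'c',np.round(r[0],1),'size',np.round(r[1],1),'long axis deg',round(a,2),'n',len(P),'z',np.round(np.percentile(P[:,2],[5,50,95]),1),'mean',P[:,:2].mean(0).round(1))
E
python3 - <<'E'
from h import *
for n,boxes in (("top",dict(large=(100,270,200,350),small=(435,270,510,330),plate=(280,235,380,320),b1=(390,220,445,270),b2=(425,340,475,400),tin=(425,135,490,200))),
 ("scene",dict(large=(460,200,545,270),small=(160,160,225,210),plate=(260,200,365,275)))):
    d=np.load(f"pics/{n}0d.npy");W=cloud(n,d)
    for k,(a,b,c,e) in boxes.items():
        P=W[b:e,a:c].reshape(-1,3);z0=3 if k=='plate' else 10;P=P[P[:,2]>z0]
        zt=np.percentile(P[:,2],90); rect(P[P[:,2]>zt-4],n+' '+k)
E
python3 -c "
import cv2;p=cv2.imread('pics/top0.png');a=p[260:350,100:200];b=p[260:350,420:520]
cv2.imwrite('pics/crop.png',cv2.resize(cv2.hconcat([a,b]),None,fx=4,fy=4))"
```

```text
top large c [474.4 171.7] size [312.4  59.8] long axis deg 87.59 n 1368 z [45.1 46.9 50. ] mean [480.1 283.1]
top small c [ 511.8 -129.1] size [284.3  47.5] long axis deg 86.13 n 882 z [41.6 43.4 46.6] mean [ 504.1 -235.4]
top plate c [540.8  -6.7] size [135.1 160.2] long axis deg 90.46 n 3361 z [3.2 4.8 7.7] mean [538.5 -10.2]
top b1 c [568.4 -83.4] size [ 71.4 230.5] long axis deg 108.67 n 830 z [26.8 28.6 31.4] mean [ 593.  -156.3]
top b2 c [ 419.2 -106.1] size [278.4  72.5] long axis deg 71.49 n 877 z [26.6 28.4 31.2] mean [ 387.1 -204.4]
top tin c [ 617.2 -116.2] size [ 62.2 353.1] long axis deg 136.11 n 1057 z [66.5 68.3 71.2] mean [ 716.5 -211.6]
scene large c [726.9 216.4] size [ 81.5 583.7] long axis deg 163.76 n 1349 z [45.  46.8 48.9] mean [488.4 285.6]
scene small c [725.4 -71.4] size [631.5  72.6] long axis deg 38.27 n 739 z [42.  43.9 45.8] mean [ 515.1 -237.5]
scene plate c [743.2   5.5] size [520.4 130.2] long axis deg 5.61 n 3518 z [3.4 5.  7. ] mean [547.8 -12.7]
```

View pics/crop.png

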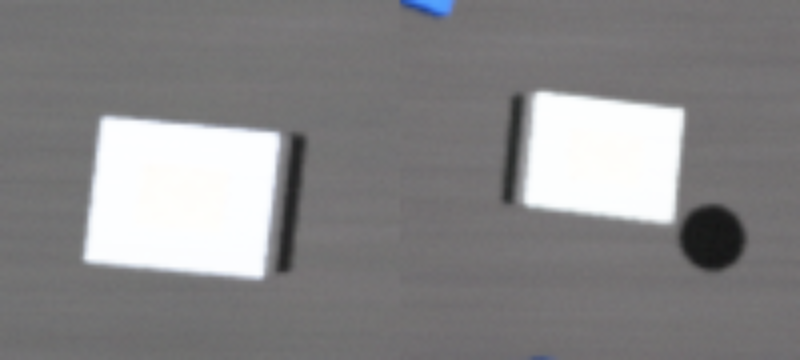

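```bash
cat >> h.py <<'E'
def onplane(n,uv,z):
    i=manip.camera_info(n);K=np.array(i["intrinsics"]);M=np.linalg.inv(i["camera_from_world"])
    uv=np.asarray(uv,float).reshape(-1,2)
    r=np.c_[(uv[:,0]-K[0,2])/K[0,0],-(uv[:,1]-K[1,2])/K[1,1],-np.ones(len(uv))]@M[:3,:3].T
    o=M[:3,3]; return o+r*((z-o[2])/r[:,2])[:,None]
def seg(n,img,box,z,thr=170,lo=True):
    a,b,c,e=box; g=img[b:e,a:c].min(2)
    big=cv2.resize(g,None,fx=4,fy=4,interpolation=cv2.INTER_CUBIC)
    m=(big>thr).astype(np.uint8)
    k,l,s,_=cv2.connectedComponentsWithStats(m); j=1+np.argmax(s[1:,4])
    m=(l==j).astype(np.uint8)
    cs,_=cv2.findContours(m,cv2.RETR_EXTERNAL,cv2.CHAIN_APPROX_NONE)
    p=max(cs,key=len)[:,0].astype(float); p=(p+.5)/4-.5+[a,b]
    P=onplane(n,p,z); rect(P,n); return P
E
python3 - <<'E'
from h import *
B=dict(top=dict(large=(100,270,200,350,48),small=(435,270,510,330,45),plate=(280,235,380,320,6)),
 scene=dict(large=(460,200,545,270,48),small=(160,160,225,210,45),plate=(260,200,365,275,6)))
for n in B:
    im=cv2.imread(f"pics/{n}0.png")
    for k,v in B[n].items():
        print(k,end=' '); seg(n,im,v[:4],v[4],thr={'top':150,'scene':165}[n])
E
python3 -c "
import cv2;p=cv2.imread('pics/scene0.png');a=p[190:290,250:380];b=p[190:290,440:570];c=p[140:240,140:270]
cv2.imwrite('pics/crop2.png',cv2.resize(cv2.hconcat([a,b,c]),None,fx=2,fy=2))"
```

```text
large top c [479.  291.3] size [75.6 60.9] long axis deg 85.72 n 645 z [48. 48. 48.] mean [478.9 291.3]
small top c [ 504.  -238.5] size [64.4 48.9] long axis deg 83.8 n 526 z [45. 45. 45.] mean [ 503.9 -238.9]
plate top c [538.5 -10.5] size [105.4 126.3] long axis deg 90.96 n 1066 z [6. 6. 6.] mean [538.2 -10.5]
large scene c [488.7 287. ] size [75.2 74.9] long axis deg 85.61 n 630 z [48. 48. 48.] mean [488.8 286.6]
small scene c [ 512.2 -239. ] size [70.3 59.9] long axis deg 83.83 n 457 z [45. 45. 45.] mean [ 512.8 -238.9]
plate scene c [541.8 -13.3] size [105.5 125.7] long axis deg 91.04 n 952 z [6. 6. 6.] mean [543.4 -12.6]
```

View pics/crop2.png

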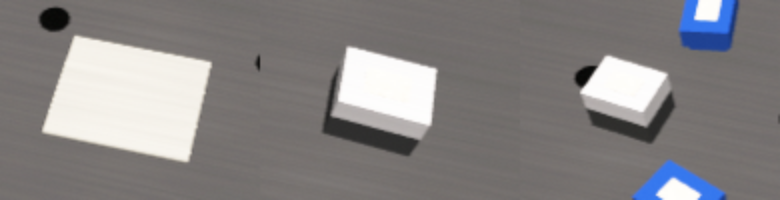

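```bash
cat >> h.py <<'E'
from scipy.spatial.transform import Rotation as Ro
import json
def pose():
    s=manip.read_state(); return np.array(s['eef_pos']),Ro.from_euler('xyz',s['eef_rot']),s
def target(yaw,tilt):
    # tool down with yaw (deg), then turn about tool y by tilt (deg)
    return Ro.from_euler('xyz',[180,0,yaw],degrees=True)*Ro.from_rotvec([0,np.radians(tilt),0])
def plan(p1,R1,n,p0=None,R0=None,piv=0.,grip=None,v=True):
    """rows from present pose to (p1,R1); piv: mm ahead(+)/behind(-) TCP of point that moves straight"""
    if p0 is None: p0,R0,_=pose()
    p1=np.array(p1,float);a=np.array([0,0,piv]);rv=(R0.inv()*R1).as_rotvec()
    q0=p0+R0.apply(a);q1=p1+R1.apply(a);p,R=p0,R0;rows=[]
    for i in range(1,n+1):
        Rt=R0*Ro.from_rotvec(rv*i/n);pt=q0+(q1-q0)*i/n-Rt.apply(a)
        s=np.round(R.inv().apply(pt-p)/1000,3 if i<n else 4);w=np.round(np.degrees((R.inv()*Rt).as_rotvec()),1)
        p=p+R.apply(s*1000);R=R*Ro.from_rotvec(np.radians(w))
        r={k:float(x) for k,x in zip(("x","y","z","wx","wy","wz"),[*s,*w]) if x!=0}
        if grip is not None:r["grip"]=grip
        rows.append(r)
    if v: print(json.dumps(rows)); print('end',p.round(1),np.degrees(R.as_euler('xyz')).round(1))
    return p,R
E
python3 - <<'E'
from h import *
plan([479,293,150],target(85.7,0),18)
E
```

```text
[{"x": 0.03, "y": -0.038, "z": 0.003, "wz": -3.8}, {"x": 0.033, "y": -0.036, "z": 0.003, "wz": -3.8}, {"x": 0.035, "y": -0.034, "z": 0.003, "wz": -3.8}, {"x": 0.037, "y": -0.032, "z": 0.003, "wz": -3.8}, {"x": 0.039, "y": -0.029, "z": 0.003, "wz": -3.9}, {"x": 0.041, "y": -0.026, "z": 0.004, "wz": -3.8}, {"x": 0.043, "y": -0.024, "z": 0.003, "wz": -3.8}, {"x": 0.044, "y": -0.02, "z": 0.003, "wz": -3.8}, {"x": 0.046, "y": -0.018, "z": 0.003, "wz": -3.8}, {"x": 0.046, "y": -0.014, "z": 0.003, "wz": -3.8}, {"x": 0.048, "y": -0.012, "z": 0.003, "wz": -3.8}, {"x": 0.048, "y": -0.008, "z": 0.003, "wz": -3.8}, {"x": 0.048, "y": -0.005, "z": 0.003, "wz": -3.8}, {"x": 0.049, "y": -0.002, "z": 0.003, "wz": -3.8}, {"x": 0.049, "y": 0.001, "z": 0.003, "wz": -3.9}, {"x": 0.048, "y": 0.005, "z": 0.003, "wz": -3.8}, {"x": 0.048, "y": 0.008, "z": 0.004, "wz": -3.8}, {"x": 0.0479, "y": 0.0109, "z": 0.0026, "wz": -3.8}]
end [479. 293. 150.] [-180.    -0.    85.7]
```

>>> play_rows([
  {"x":0.03,"y":-0.038,"z":0.003,"wz":-3.8},
  {"x":0.033,"y":-0.036,"z":0.003,"wz":-3.8},
  {"x":0.035,"y":-0.034,"z":0.003,"wz":-3.8},
  {"x":0.037,"y":-0.032,"z":0.003,"wz":-3.8},
  {"x":0.039,"y":-0.029,"z":0.003,"wz":-3.9},
  {"x":0.041,"y":-0.026,"z":0.004,"wz":-3.8},
  {"x":0.043,"y":-0.024,"z":0.003,"wz":-3.8},
  {"x":0.044,"y":-0.02,"z":0.003,"wz":-3.8},
  {"x":0.046,"y":-0.018,"z":0.003,"wz":-3.8},
  {"x":0.046,"y":-0.014,"z":0.003,"wz":-3.8},
  {"x":0.048,"y":-0.012,"z":0.003,"wz":-3.8},
  {"x":0.048,"y":-0.008,"z":0.003,"wz":-3.8},
  {"x":0.048,"y":-0.005,"z":0.003,"wz":-3.8},
  {"x":0.049,"y":-0.002,"z":0.003,"wz":-3.8},
  {"x":0.049,"y":0.001,"z":0.003,"wz":-3.9},
  {"x":0.048,"y":0.005,"z":0.003,"wz":-3.8},
  {"x":0.048,"y":0.008,"z":0.004,"wz":-3.8},
  {"x":0.048,"y":0.011,"z":0.003,"wz":-3.8},
])

```text
$.commands[0]: bad value
```

```bash
python3 - <<'E'
from h import *
p,R,s=pose();print(p.round(1),R.as_euler('xyz',degrees=True).round(2),s['joints'].round(3),s['clock'])
im,d=manip.camera("wrist");cv2.imwrite("pics/w1.png",im[:,:,::-1]);np.save("pics/w1d.npy",d)
E
```

```text
[ 161.9 -525.4  205. ] [-179.95   -0.     17.12] [-1.339  0.3    1.521 -0.     1.321 -0.067] 0.15
```

View pics/w1.png

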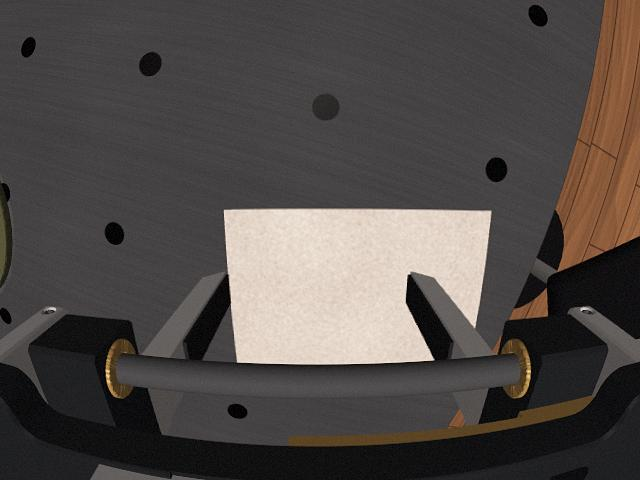

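The call was refused, probably because every key is needed in each row. I'll send full rows.

```bash
sed -i 's/\[\*s,\*w\]) if x!=0}/[*s,*w])}/; s/grip=None,v=True/grip=1,v=True/; s/json.dumps(rows)/json.dumps(rows).replace("0.0,","0,").replace("-0,","0,")/' h.py; python3 - <<'E'
from h import *
plan([479,293,150],target(85.7,0),18)
E
```

```text
[{"x": 0.03, "y": -0.038, "z": 0.003, "wx": 0, "wy": 0, "wz": -3.8, "grip": 1}, {"x": 0.033, "y": -0.036, "z": 0.003, "wx": 0, "wy": 0, "wz": -3.8, "grip": 1}, {"x": 0.035, "y": -0.034, "z": 0.003, "wx": 0, "wy": 0, "wz": -3.8, "grip": 1}, {"x": 0.037, "y": -0.032, "z": 0.003, "wx": 0, "wy": 0, "wz": -3.8, "grip": 1}, {"x": 0.039, "y": -0.029, "z": 0.003, "wx": 0, "wy": 0, "wz": -3.8, "grip": 1}, {"x": 0.041, "y": -0.026, "z": 0.004, "wx": 0, "wy": 0, "wz": -3.9, "grip": 1}, {"x": 0.043, "y": -0.024, "z": 0.003, "wx": 0, "wy": 0, "wz": -3.8, "grip": 1}, {"x": 0.044, "y": -0.02, "z": 0.003, "wx": 0, "wy": 0, "wz": -3.8, "grip": 1}, {"x": 0.046, "y": -0.018, "z": 0.003, "wx": 0, "wy": 0, "wz": -3.8, "grip": 1}, {"x": 0.046, "y": -0.014, "z": 0.003, "wx": 0, "wy": 0, "wz": -3.8, "grip": 1}, {"x": 0.048, "y": -0.012, "z": 0.003, "wx": 0, "wy": 0, "wz": -3.8, "grip": 1}, {"x": 0.048, "y": -0.008, "z": 0.003, "wx": 0, "wy": 0, "wz": -3.8, "grip": 1}, {"x": 0.048, "y": -0.005, "z": 0.003, "wx": 0, "wy": 0, "wz": -3.8, "grip": 1}, {"x": 0.049, "y": -0.002, "z": 0.003, "wx": 0, "wy": 0, "wz": -3.8, "grip": 1}, {"x": 0.049, "y": 0.001, "z": 0.003, "wx": 0, "wy": 0, "wz": -3.8, "grip": 1}, {"x": 0.048, "y": 0.005, "z": 0.003, "wx": 0, "wy": 0, "wz": -3.9, "grip": 1}, {"x": 0.049, "y": 0.008, "z": 0.004, "wx": 0, "wy": 0, "wz": -3.8, "grip": 1}, {"x": 0.047, "y": 0.0107, "z": 0.0026, "wx": 0, "wy": 0, "wz": -3.8, "grip": 1}]
end [479. 293. 150.] [-180.    -0.    85.7]
```

>>> play_rows([
  {"x":0.03,"y":-0.038,"z":0.003,"wx":0,"wy":0,"wz":-3.8,"grip":1},
  {"x":0.033,"y":-0.036,"z":0.003,"wx":0,"wy":0,"wz":-3.8,"grip":1},
])

```text
clock: 0.45
eef_pos: [197.5, -433.8, 198.9]
eef_rot: [-3.141, -0.0, 0.433]
wrist_force: [0.9, -0.6, 0.6]
finger_gap: 93.8
```

>>> play_rows([
  {"x":0.035,"y":-0.034,"z":0.003,"wx":0,"wy":0,"wz":-3.8,"grip":1},
  {"x":0.037,"y":-0.032,"z":0.003,"wx":0,"wy":0,"wz":-3.8,"grip":1},
  {"x":0.039,"y":-0.029,"z":0.003,"wx":0,"wy":0,"wz":-3.8,"grip":1},
  {"x":0.041,"y":-0.026,"z":0.004,"wx":0,"wy":0,"wz":-3.9,"grip":1},
  {"x":0.043,"y":-0.024,"z":0.003,"wx":0,"wy":0,"wz":-3.8,"grip":1},
  {"x":0.044,"y":-0.02,"z":0.003,"wx":0,"wy":0,"wz":-3.8,"grip":1},
  {"x":0.046,"y":-0.018,"z":0.003,"wx":0,"wy":0,"wz":-3.8,"grip":1},
  {"x":0.046,"y":-0.014,"z":0.003,"wx":0,"wy":0,"wz":-3.8,"grip":1},
  {"x":0.048,"y":-0.012,"z":0.003,"wx":0,"wy":0,"wz":-3.8,"grip":1},
  {"x":0.048,"y":-0.008,"z":0.003,"wx":0,"wy":0,"wz":-3.8,"grip":1},
  {"x":0.048,"y":-0.005,"z":0.003,"wx":0,"wy":0,"wz":-3.8,"grip":1},
  {"x":0.049,"y":-0.002,"z":0.003,"wx":0,"wy":0,"wz":-3.8,"grip":1},
  {"x":0.049,"y":0.001,"z":0.003,"wx":0,"wy":0,"wz":-3.8,"grip":1},
  {"x":0.048,"y":0.005,"z":0.003,"wx":0,"wy":0,"wz":-3.9,"grip":1},
  {"x":0.049,"y":0.008,"z":0.004,"wx":0,"wy":0,"wz":-3.8,"grip":1},
  {"x":0.047,"y":0.011,"z":0.003,"wx":0,"wy":0,"wz":-3.8,"grip":1},
  {"x":0,"y":0,"z":0,"wx":0,"wy":0,"wz":0,"grip":1},
])

```text
clock: 2.58
eef_pos: [479.3, 294.8, 148.3]
eef_rot: [-3.14, 0.001, 1.499]
wrist_force: [0.4, -0.4, -0.4]
finger_gap: 93.8
```

```bash
python3 - <<'E'
from h import *
p,R,s=pose();print(p.round(1),R.as_euler('xyz',degrees=True).round(2),s['joints'].round(3),s['clock'])
im,d=manip.camera("wrist");cv2.imwrite("pics/w1.png",im[:,:,::-1]);np.save("pics/w1d.npy",d)
E
```

```text
[479.3 294.8 148.3] [-1.7993e+02  4.0000e-02  8.5900e+01] [0.486 0.381 1.551 0.    1.212 0.558] 2.575
```

View pics/w1.png

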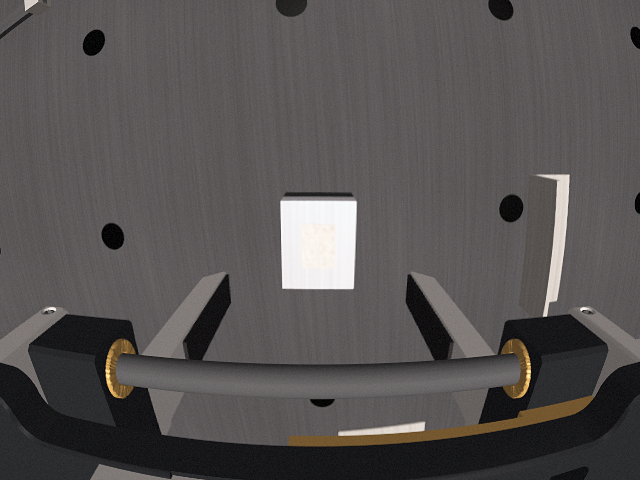

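```bash
cat >> h.py <<'E'
def wray(uv,p,R):
    i=manip.camera_info("wrist");K=np.array(i["intrinsics"]);T=np.array(i["tool_from_camera"])
    uv=np.asarray(uv,float).reshape(-1,2);a=(uv-[K[0,2],K[1,2]])/K[0,0];r=np.linalg.norm(a,axis=1)+1e-12
    d=np.c_[a*(np.sin(r)/r)[:,None],np.cos(r)]; c=np.c_[d[:,0],-d[:,1],-d[:,2]]
    return p+R.apply(T[:3,3]),R.apply(c@T[:3,:3].T)
def wplane(uv,z,p,R):
    o,d=wray(uv,p,R);return o+d*((z-o[2])/d[:,2])[:,None]
def wseg(im,box,z,p,R,thr=200):
    a,b,c,e=box; g=im[b:e,a:c].min(2)
    big=cv2.resize(g,None,fx=4,fy=4,interpolation=cv2.INTER_CUBIC)
    m=(big>thr).astype(np.uint8);k,l,s,_=cv2.connectedComponentsWithStats(m); j=1+np.argmax(s[1:,4])
    cs,_=cv2.findContours((l==j).astype(np.uint8),cv2.RETR_EXTERNAL,cv2.CHAIN_APPROX_NONE)
    q=max(cs,key=len)[:,0].astype(float); q=(q+.5)/4-.5+[a,b]
    P=wplane(q,z,p,R);rect(P,'wrist');return P
E
python3 - <<'E'
from h import *
p,R,s=pose();im=cv2.imread("pics/w1.png")
print(im[185:210,318].min(1),im[280:300,318].min(1))
for t in(120,200,225):wseg(im,(265,180,375,300),48,p,R,t)
c=im[180:300,265:375];cv2.imwrite("pics/w1c.png",cv2.resize(c,None,fx=5,fy=5))
E
```

```text
[ 94  90  89  82  93  86  89  47  31  35  32  82 123 133 130 166 243 248
 246 245 245 245 245 244 245] [239 239 239 239 239 239 239 241 234 122  94  94  93  94  96  93  95  94
  90  98]
wrist c [479.3 288.1] size [75.3 59.2] long axis deg 85.51 n 1301 z [48. 48. 48.] mean [479.2 288.7]
wrist c [479.1 287.1] size [72.1 58.1] long axis deg 85.48 n 1276 z [48. 48. 48.] mean [479.2 288. ]
wrist c [479.1 287.1] size [71.7 57.8] long axis deg 85.6 n 1270 z [48. 48. 48.] mean [479.1 288. ]
```

View pics/w1c.png

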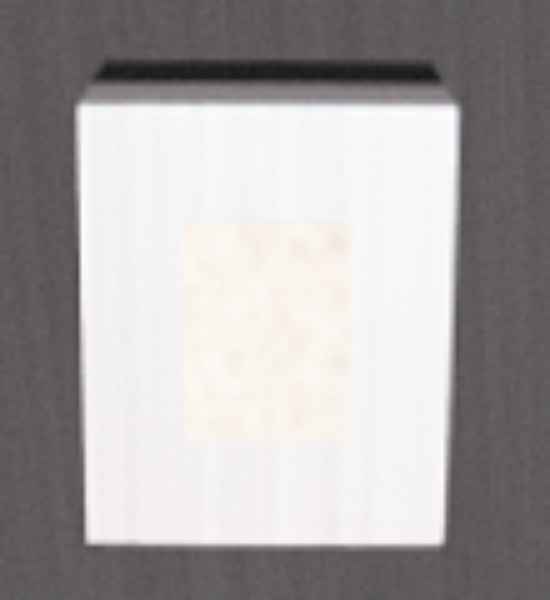

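```bash
cat >> h.py <<'E'
def G(g,yaw,tilt,back=0):
    R=target(yaw,tilt);d=R.apply([0,0,1.]);return np.array(g)+d*(19-back),R
E
python3 - <<'E'
from h import *
p1,R1=G([479.1,288,26],85.5,45,70)
p,R=plan(p1,R1,6)
print(R1.apply([0,0,1]))
plan(*G([479.1,288,26],85.5,45,0),4,p,R)
E
```

```text
[{"x": -0.007, "y": 0, "z": 0.014, "wx": 0, "wy": 7.5, "wz": 0, "grip": 1}, {"x": -0.009, "y": 0, "z": 0.014, "wx": -0.1, "wy": 7.5, "wz": 0.1, "grip": 1}, {"x": -0.01, "y": 0, "z": 0.012, "wx": 0, "wy": 7.5, "wz": 0, "grip": 1}, {"x": -0.012, "y": 0, "z": 0.011, "wx": 0, "wy": 7.5, "wz": 0.1, "grip": 1}, {"x": -0.013, "y": 0, "z": 0.009, "wx": -0.1, "wy": 7.5, "wz": 0, "grip": 1}, {"x": -0.0143, "y": 0.0004, "z": 0.007, "wx": 0, "wy": 7.5, "wz": 0.1, "grip": 1}]
end [476.3 252.   62.1] [-180.   -45.    85.4]
[ 0.05547896  0.70492701 -0.70710678]
[{"x": 0, "y": 0, "z": 0.018, "wx": 0, "wy": 0, "wz": 0, "grip": 1}, {"x": 0, "y": 0, "z": 0.017, "wx": 0, "wy": 0, "wz": 0, "grip": 1}, {"x": 0, "y": 0, "z": 0.018, "wx": 0, "wy": 0, "wz": 0, "grip": 1}, {"x": 0.0001, "y": 0, "z": 0.017, "wx": 0, "wy": 0, "wz": 0, "grip": 1}]
end [480.2 301.4  12.6] [-180.   -45.    85.4]
```

>>> play_rows([
  {"x":-0.007,"y":0,"z":0.014,"wx":0,"wy":7.5,"wz":0,"grip":1},
  {"x":-0.009,"y":0,"z":0.014,"wx":-0.1,"wy":7.5,"wz":0.1,"grip":1},
  {"x":-0.01,"y":0,"z":0.012,"wx":0,"wy":7.5,"wz":0,"grip":1},
  {"x":-0.012,"y":0,"z":0.011,"wx":0,"wy":7.5,"wz":0.1,"grip":1},
  {"x":-0.013,"y":0,"z":0.009,"wx":-0.1,"wy":7.5,"wz":0,"grip":1},
  {"x":-0.014,"y":0,"z":0.007,"wx":0,"wy":7.5,"wz":0.1,"grip":1},
  {"x":0,"y":0,"z":0,"wx":0,"wy":0,"wz":0,"grip":1},
])

```text
clock: 3.5
eef_pos: [475.5, 249.7, 61.7]
eef_rot: [-3.137, -0.785, 1.483]
wrist_force: [1.1, 1.0, -0.1]
finger_gap: 94.3
```

```bash
python3 - <<'E'
from h import *
p,R,s=pose();print(p.round(1),R.as_euler('xyz',degrees=True).round(2),s['joints'].round(3),s['clock'])
plan(*G([479.1,288,26],85.5,45,0),5)
E
```

```text
[475.5 249.7  61.7] [-179.76  -44.96   84.98] [ 0.049  0.443  1.934  1.027  0.959 -0.572] 3.5
[{"x": 0, "y": 0, "z": 0.014, "wx": 0, "wy": 0, "wz": -0.1, "grip": 1}, {"x": 0.001, "y": 0, "z": 0.015, "wx": 0.1, "wy": 0, "wz": 0, "grip": 1}, {"x": 0, "y": 0, "z": 0.014, "wx": 0, "wy": 0, "wz": -0.1, "grip": 1}, {"x": 0.001, "y": 0, "z": 0.014, "wx": 0, "wy": 0, "wz": -0.1, "grip": 1}, {"x": 0, "y": 0.0005, "z": 0.0145, "wx": 0, "wy": 0, "wz": -0.1, "grip": 1}]
end [480.2 301.4  12.5] [179.9 -45.   85.5]
```

```bash
python3 - <<'E'
from h import *
p,R=plan(*G([479.1,288,26],85.5,55,50),3)
plan(*G([479.1,288,26],85.5,55,0),4,p,R)
E
```

```text
[{"x": -0.001, "y": 0, "z": 0.007, "wx": 0.1, "wy": 3.3, "wz": -0.1, "grip": 1}, {"x": -0.002, "y": 0, "z": 0.008, "wx": 0, "wy": 3.4, "wz": -0.1, "grip": 1}, {"x": -0.0016, "y": 0.0006, "z": 0.0067, "wx": 0.1, "wy": 3.3, "wz": -0.2, "grip": 1}]
end [477.1 262.7  43.8] [180.  -55.   85.6]
[{"x": 0, "y": 0, "z": 0.012, "wx": 0, "wy": 0, "wz": 0, "grip": 1}, {"x": 0, "y": 0, "z": 0.013, "wx": 0, "wy": 0, "wz": 0, "grip": 1}, {"x": 0, "y": 0, "z": 0.012, "wx": 0, "wy": 0, "wz": 0, "grip": 1}, {"x": 0, "y": 0, "z": 0.013, "wx": 0, "wy": 0, "wz": 0, "grip": 1}]
end [480.3 303.5  15.1] [180.  -55.   85.6]
```

>>> play_rows([
  {"x":-0.001,"y":0,"z":0.007,"wx":0.1,"wy":3.3,"wz":-0.1,"grip":1},
  {"x":-0.002,"y":0,"z":0.008,"wx":0,"wy":3.4,"wz":-0.1,"grip":1},
  {"x":-0.002,"y":0.001,"z":0.007,"wx":0.1,"wy":3.3,"wz":-0.2,"grip":1},
  {"x":0,"y":0,"z":0.012,"wx":0,"wy":0,"wz":0,"grip":1},
  {"x":0,"y":0,"z":0.013,"wx":0,"wy":0,"wz":0,"grip":1},
  {"x":0,"y":0,"z":0.012,"wx":0,"wy":0,"wz":0,"grip":1},
  {"x":0,"y":0,"z":0.013,"wx":0,"wy":0,"wz":0,"grip":1},
  {"x":0,"y":0,"z":0,"wx":0,"wy":0,"wz":0,"grip":1},
])

```text
clock: 4.5
eef_pos: [481.0, 306.4, 15.5]
eef_rot: [3.136, -0.96, 1.503]
wrist_force: [0.6, -0.5, 0.1]
finger_gap: 94.2
```

```bash
python3 - <<'E'
from h import *
p,R,s=pose();print(p.round(1),R.as_euler('xyz',degrees=True).round(2),s['joints'].round(3),s['clock'])
im,d=manip.camera("wrist");cv2.imwrite("pics/w2.png",im[:,:,::-1])
E
```

```text
[481.  306.4  15.5] [179.68 -54.98  86.12] [ 0.104  0.634  1.906  1.322  0.982 -0.841] 4.5
```

View pics/w2.png

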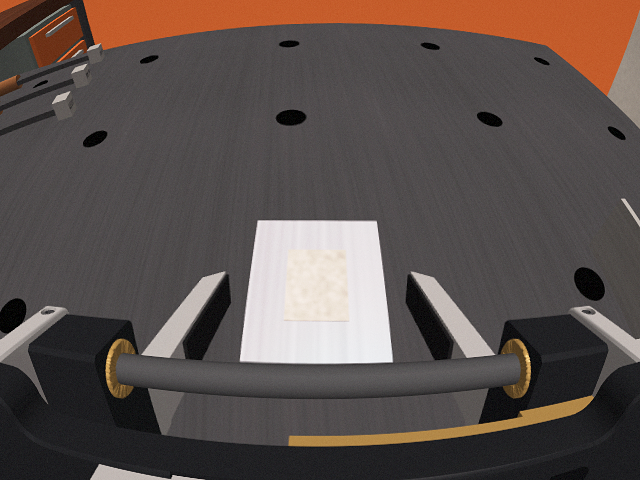

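>>> play_rows([
  {"x":-0.0015,"y":0,"z":-0.002,"wx":-0.2,"wy":0,"wz":0.3,"grip":1},
  {"x":0,"y":0,"z":0,"wx":0,"wy":0,"wz":0,"grip":0.5},
  {"x":0,"y":0,"z":0,"wx":0,"wy":0,"wz":0,"grip":0.5},
  {"x":0,"y":0,"z":0,"wx":0,"wy":0,"wz":0,"grip":0.5},
  {"x":0,"y":0,"z":0,"wx":0,"wy":0,"wz":0,"grip":0.5},
], squeeze=45)

```text
clock: 5.18
eef_pos: [481.2, 303.1, 16.0]
eef_rot: [3.139, -0.96, 1.494]
wrist_force: [0.6, 0.3, 1.3]
finger_gap: 58.0
```

```bash
python3 - <<'E'
from h import *
p,R,s=pose();print(p.round(1),R.as_euler('xyz',degrees=True).round(2),s['joints'].round(3),s['clock'],s['finger_gap'],s['wrist_force'].round(1))
E
```

```text
[481.2 303.1  16. ] [179.83 -55.01  85.59] [ 0.098  0.631  1.911  1.323  0.982 -0.841] 5.175 58.048836369239645 [0.6 0.3 1.3]
```

```bash
python3 - <<'E'
from h import *
im=cv2.imread("pics/top0.png")
for t in (200,225,240,250):
    seg("top",im,(100,270,200,350),48,t);seg("top",im,(435,270,510,330),45,t)
im=cv2.imread("pics/scene0.png")
for t in (225,240):
    seg("scene",im,(460,200,545,270),48,t);seg("scene",im,(160,160,225,210),45,t)
print(im[200:260,500].min(1))
E
```

```text
top c [479.  291.3] size [73.3 58.9] long axis deg 85.65 n 631 z [48. 48. 48.] mean [478.9 291.3]
top c [ 504. -239.] size [61.7 46.9] long axis deg 83.93 n 510 z [45. 45. 45.] mean [ 504.  -239.1]
top c [479.  291.3] size [72.4 58. ] long axis deg 85.67 n 624 z [48. 48. 48.] mean [478.9 291.3]
top c [ 504. -239.] size [60.7 45.8] long axis deg 83.82 n 502 z [45. 45. 45.] mean [ 504.1 -239.1]
top c [479.1 291.3] size [71.5 57.2] long axis deg 85.72 n 618 z [48. 48. 48.] mean [478.9 291.3]
top c [ 504.1 -239.2] size [59.5 45.2] long axis deg 83.82 n 498 z [45. 45. 45.] mean [ 504.2 -239.1]
top c [479.1 291.1] size [70.7 56.6] long axis deg 85.78 n 622 z [48. 48. 48.] mean [478.9 290.8]
top c [ 504.1 -239.3] size [58.4 44.5] long axis deg 83.77 n 501 z [45. 45. 45.] mean [ 504.2 -239.5]
scene c [481.8 288.2] size [72.2 58.2] long axis deg 85.72 n 568 z [48. 48. 48.] mean [482.3 288.4]
scene c [ 506.5 -242.2] size [60.2 46.4] long axis deg 83.75 n 387 z [45. 45. 45.] mean [ 506.8 -242.3]
scene c [481.8 288.2] size [71.5 57.4] long axis deg 85.71 n 563 z [48. 48. 48.] mean [482.3 288.5]
scene c [ 506.4 -242.3] size [59.3 45.6] long axis deg 83.82 n 386 z [45. 45. 45.] mean [ 506.8 -242.6]
[110 108 110 111 107 108 107 109 109 110 108 107 107 109 110 109 119 205
 251 251 250 251 251 251 251 251 251 251 250 249 250 249 248 249 250 249
 247 244 252 252 252 253 253 252 252 250 205 176 175 173 174 175 177 175
 150  46  46  46  45  45]
```

```bash
python3 - <<'E'
from h import *
p0,R0,_=pose()
g=p0-R0.apply([0,0,19]);print(g)
p,R=plan(p0+[0,0,60],R0,3,grip=0)
p,R=plan(*G([539.2,-11.6,90],91,-35),15,p,R,piv=-19,grip=0)
E
```

```text
[479.97724378 287.59004564  26.88498478]
[{"x": 0.016, "y": 0, "z": -0.011, "wx": 0, "wy": 0, "wz": 0, "grip": 0}, {"x": 0.017, "y": 0, "z": -0.012, "wx": 0, "wy": 0, "wz": 0, "grip": 0}, {"x": 0.0162, "y": 0.0001, "z": -0.0114, "wx": 0, "wy": 0, "wz": 0, "grip": 0}]
end [481.2 303.1  76. ] [179.8 -55.   85.6]
[{"x": -0.013, "y": 0.005, "z": -0.016, "wx": 0.1, "wy": -6.0, "wz": -0.4, "grip": 0}, {"x": -0.015, "y": 0.006, "z": -0.015, "wx": 0.1, "wy": -6.0, "wz": -0.4, "grip": 0}, {"x": -0.016, "y": 0.005, "z": -0.014, "wx": 0, "wy": -6.0, "wz": -0.4, "grip": 0}, {"x": -0.018, "y": 0.005, "z": -0.012, "wx": 0.1, "wy": -6.0, "wz": -0.4, "grip": 0}, {"x": -0.018, "y": 0.005, "z": -0.01, "wx": 0.1, "wy": -6.0, "wz": -0.4, "grip": 0}, {"x": -0.02, "y": 0.005, "z": -0.009, "wx": 0.1, "wy": -6.0, "wz": -0.4, "grip": 0}, {"x": -0.021, "y": 0.005, "z": -0.006, "wx": 0, "wy": -6.0, "wz": -0.4, "grip": 0}, {"x": -0.021, "y": 0.005, "z": -0.005, "wx": 0.1, "wy": -6.0, "wz": -0.4, "grip": 0}, {"x": -0.022, "y": 0.004, "z": -0.003, "wx": 0.1, "wy": -6.0, "wz": -0.4, "grip": 0}, {"x": -0.022, "y": 0.004, "z": 0, "wx": 0.1, "wy": -6.0, "wz": -0.4, "grip": 0}, {"x": -0.022, "y": 0.005, "z": 0.001, "wx": 0, "wy": -5.9, "wz": -0.4, "grip": 0}, {"x": -0.021, "y": 0.004, "z": 0.004, "wx": 0.1, "wy": -6.0, "wz": -0.4, "grip": 0}, {"x": -0.021, "y": 0.004, "z": 0.005, "wx": 0.1, "wy": -6.0, "wz": -0.4, "grip": 0}, {"x": -0.021, "y": 0.003, "z": 0.008, "wx": 0.1, "wy": -6.0, "wz": -0.4, "grip": 0}, {"x": -0.0192, "y": 0.0042, "z": 0.0093, "wx": 0, "wy": -6.0, "wz": -0.4, "grip": 0}]
end [539.4 -22.5  74.4] [179.9  35.   90.9]
```

>>> play_rows([
  {"x":0.016,"y":0,"z":-0.011,"wx":0,"wy":0,"wz":0,"grip":0},
  {"x":0.017,"y":0,"z":-0.012,"wx":0,"wy":0,"wz":0,"grip":0},
  {"x":0.016,"y":0,"z":-0.011,"wx":0,"wy":0,"wz":0,"grip":0},
  {"x":-0.013,"y":0.005,"z":-0.016,"wx":0.1,"wy":-6.0,"wz":-0.4,"grip":0},
  {"x":-0.015,"y":0.006,"z":-0.015,"wx":0.1,"wy":-6.0,"wz":-0.4,"grip":0},
  {"x":-0.016,"y":0.005,"z":-0.014,"wx":0,"wy":-6.0,"wz":-0.4,"grip":0},
  {"x":-0.018,"y":0.005,"z":-0.012,"wx":0.1,"wy":-6.0,"wz":-0.4,"grip":0},
  {"x":-0.018,"y":0.005,"z":-0.01,"wx":0.1,"wy":-6.0,"wz":-0.4,"grip":0},
  {"x":-0.02,"y":0.005,"z":-0.009,"wx":0.1,"wy":-6.0,"wz":-0.4,"grip":0},
  {"x":-0.021,"y":0.005,"z":-0.006,"wx":0,"wy":-6.0,"wz":-0.4,"grip":0},
  {"x":-0.021,"y":0.005,"z":-0.005,"wx":0.1,"wy":-6.0,"wz":-0.4,"grip":0},
  {"x":-0.022,"y":0.004,"z":-0.003,"wx":0.1,"wy":-6.0,"wz":-0.4,"grip":0},
  {"x":-0.022,"y":0.004,"z":0,"wx":0.1,"wy":-6.0,"wz":-0.4,"grip":0},
  {"x":-0.022,"y":0.005,"z":0.001,"wx":0,"wy":-5.9,"wz":-0.4,"grip":0},
  {"x":-0.021,"y":0.004,"z":0.004,"wx":0.1,"wy":-6.0,"wz":-0.4,"grip":0},
  {"x":-0.021,"y":0.004,"z":0.005,"wx":0.1,"wy":-6.0,"wz":-0.4,"grip":0},
  {"x":-0.021,"y":0.003,"z":0.008,"wx":0.1,"wy":-6.0,"wz":-0.4,"grip":0},
  {"x":-0.019,"y":0.004,"z":0.009,"wx":0,"wy":-6.0,"wz":-0.4,"grip":0},
  {"x":0,"y":0,"z":0,"wx":0,"wy":0,"wz":0,"grip":0},
  {"x":0,"y":0,"z":0,"wx":0,"wy":0,"wz":0,"grip":0},
])

```text
clock: 7.68
eef_pos: [539.0, -21.5, 74.1]
eef_rot: [3.14, 0.608, 1.587]
wrist_force: [0.4, 1.1, -2.3]
finger_gap: 58.0
```

```bash
cat >>h.py <<'E'
def st():
    p,R,s=pose();print(p.round(1),R.as_euler('xyz',degrees=True).round(2),'q',s['joints'].round(2),'t',round(s['clock'],2),'gap',round(s['finger_gap'],1),'F',s['wrist_force'].round(1)); print('grasp',(p-R.apply([0,0,19])).round(1))
def snap(n,f,crop=None,fx=1):
    p,R,s=pose();im,d=manip.camera(n);im=im[:,:,::-1].copy();cv2.imwrite(f"pics/{f}_full.png",im)
    if crop: a,b,c,e=crop;im=im[b:e,a:c]
    cv2.imwrite(f"pics/{f}.png",cv2.resize(im,None,fx=fx,fy=fx)); return p,R
E
python3 - <<'E'
from h import *
st();snap("scene","s3",(200,130,440,310),3)
E
```

```text
[539.  -21.5  74.1] [179.93  34.84  90.93] q [ 0.18  0.52  1.67 -0.66  1.16  0.5 ] t 7.67 gap 58.0 F [ 0.4  1.1 -2.3]
grasp [538.8 -10.6  89.7]
```

View pics/s3.png

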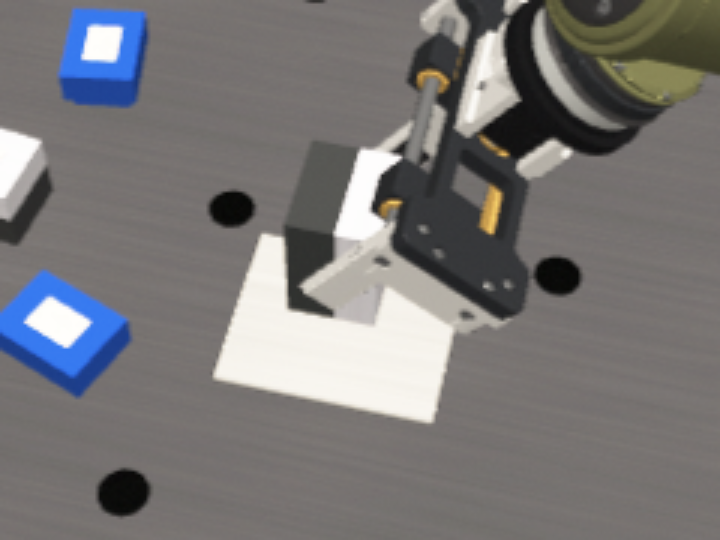

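```bash
python3 - <<'E'
from h import *
plan(*G([539.2,-11.6,42.8],91,-35),6,grip=0)
E
```

```text
[{"x": 0.004, "y": 0, "z": 0.007, "wx": 0, "wy": 0, "wz": 0, "grip": 0}, {"x": 0.005, "y": 0, "z": 0.006, "wx": 0, "wy": 0, "wz": 0, "grip": 0}, {"x": 0.004, "y": 0, "z": 0.007, "wx": 0, "wy": -0.1, "wz": 0, "grip": 0}, {"x": 0.004, "y": 0, "z": 0.006, "wx": 0, "wy": 0, "wz": 0, "grip": 0}, {"x": 0.005, "y": 0, "z": 0.007, "wx": 0, "wy": 0, "wz": -0.1, "grip": 0}, {"x": 0.0042, "y": 0.0002, "z": 0.0061, "wx": 0.1, "wy": 0, "wz": 0, "grip": 0}]
end [539.4 -22.4  27.2] [-179.9   35.    91. ]
```

>>> play_rows([
  {"x":0.004,"y":0,"z":0.007,"wx":0,"wy":0,"wz":0,"grip":0},
  {"x":0.005,"y":0,"z":0.006,"wx":0,"wy":0,"wz":0,"grip":0},
  {"x":0.004,"y":0,"z":0.007,"wx":0,"wy":-0.1,"wz":0,"grip":0},
  {"x":0.004,"y":0,"z":0.006,"wx":0,"wy":0,"wz":0,"grip":0},
  {"x":0.005,"y":0,"z":0.007,"wx":0,"wy":-0.1,"wz":0,"grip":0},
  {"x":0.004,"y":0,"z":0.006,"wx":0,"wy":0,"wz":0,"grip":0},
  {"x":0,"y":0,"z":0,"wx":0,"wy":0,"wz":0,"grip":0},
])

```text
clock: 8.6
eef_pos: [539.3, -23.1, 27.5]
eef_rot: [3.14, 0.615, 1.587]
wrist_force: [-1.3, 0.3, 1.2]
finger_gap: 57.7
```

>>> play_rows([
  {"x":0.0006,"y":0,"z":0.0008,"wx":0,"wy":0,"wz":0,"grip":0},
  {"x":0,"y":0,"z":0,"wx":0,"wy":0,"wz":0,"grip":0},
])

```text
clock: 8.85
eef_pos: [539.3, -23.1, 27.4]
eef_rot: [3.14, 0.615, 1.586]
wrist_force: [-6.5, 2.3, 15.1]
finger_gap: 57.6
```

```bash
python3 -c "
from h import *
st()"
```

```text
[539.3 -23.1  27.4] [179.89  35.25  90.9 ] q [ 0.18  0.6   1.68 -0.7   1.09  0.57] t 8.85 gap 57.6 F [-6.5  2.3 15.1]
grasp [539.1 -12.1  42.9]
```

>>> play_rows([
  {"x":-0.0005,"y":0,"z":-0.0006,"wx":0,"wy":0,"wz":0,"grip":0},
  {"x":0,"y":0,"z":0,"wx":0,"wy":0,"wz":0,"grip":0.7},
  {"x":0,"y":0,"z":0,"wx":0,"wy":0,"wz":0,"grip":1},
  {"x":0,"y":0,"z":0,"wx":0,"wy":0,"wz":0,"grip":1},
  {"x":0,"y":0,"z":0,"wx":0,"wy":0,"wz":0,"grip":1},
])

```text
clock: 9.48
eef_pos: [539.2, -23.1, 27.1]
eef_rot: [3.14, 0.614, 1.587]
wrist_force: [0.0, -0.1, -0.5]
finger_gap: 91.8
```

```bash
python3 - <<'E'
from h import *
st();snap("scene","s4",(200,130,440,310),3)
p0,R0,_=pose()
p,R=plan(p0-R0.apply([0,0,75]),R0,4)
p,R=plan(*G([539.2,-11.6,43],91,55,100),11,p,R,piv=40)
E
```

```text
[539.2 -23.1  27.1] [179.92  35.18  90.94] q [ 0.18  0.6   1.68 -0.7   1.09  0.57] t 9.47 gap 91.8 F [ 0.  -0.1 -0.5]
grasp [539.  -12.2  42.6]
[{"x": 0, "y": 0, "z": -0.019, "wx": 0, "wy": 0, "wz": 0, "grip": 1}, {"x": 0, "y": 0, "z": -0.018, "wx": 0, "wy": 0, "wz": 0, "grip": 1}, {"x": 0, "y": 0, "z": -0.019, "wx": 0, "wy": 0, "wz": 0, "grip": 1}, {"x": 0, "y": 0, "z": -0.019, "wx": 0, "wy": 0, "wz": 0, "grip": 1}]
end [538.4  20.1  88.4] [179.9  35.2  90.9]
[{"x": -0.009, "y": 0, "z": 0.002, "wx": 0, "wy": 8.2, "wz": 0, "grip": 1}, {"x": -0.01, "y": 0, "z": 0.001, "wx": 0, "wy": 8.2, "wz": 0, "grip": 1}, {"x": -0.01, "y": 0, "z": 0.001, "wx": 0, "wy": 8.2, "wz": 0, "grip": 1}, {"x": -0.009, "y": 0, "z": 0, "wx": 0, "wy": 8.2, "wz": 0, "grip": 1}, {"x": -0.01, "y": 0, "z": -0.001, "wx": 0, "wy": 8.2, "wz": 0, "grip": 1}, {"x": -0.009, "y": 0, "z": 0, "wx": 0, "wy": 8.2, "wz": 0, "grip": 1}, {"x": -0.009, "y": 0, "z": -0.002, "wx": 0, "wy": 8.2, "wz": 0, "grip": 1}, {"x": -0.009, "y": 0, "z": -0.002, "wx": 0, "wy": 8.2, "wz": 0, "grip": 1}, {"x": -0.009, "y": 0, "z": -0.002, "wx": 0, "wy": 8.2, "wz": 0, "grip": 1}, {"x": -0.008, "y": 0, "z": -0.003, "wx": 0.1, "wy": 8.2, "wz": 0, "grip": 1}, {"x": -0.0075, "y": 0.0002, "z": -0.0032, "wx": 0, "wy": 8.2, "wz": 0, "grip": 1}]
end [540.3 -78.   89.4] [-180.  -55.   91.]
```

View pics/s4.png

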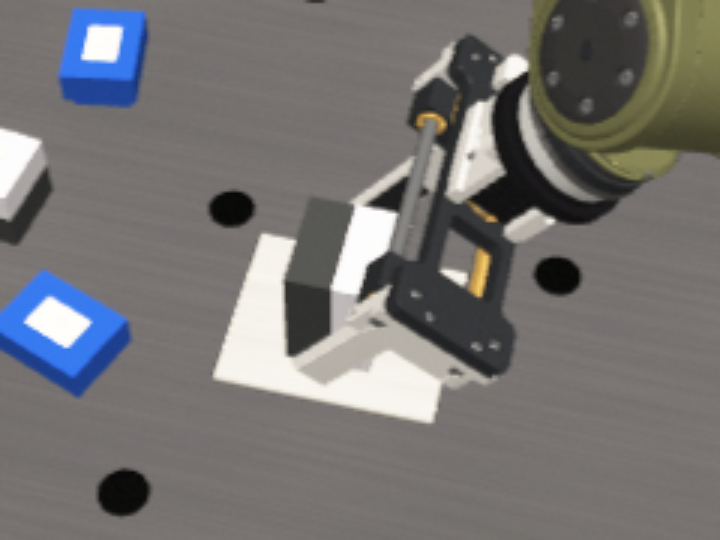

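```bash
python3 - <<'E'
from h import *
plan(*G([539.1,-13.5,43],91,55),11,piv=-19)
E
```

```text
[{"x": 0.003, "y": 0, "z": 0, "wx": 0, "wy": 8.2, "wz": 0, "grip": 1}, {"x": 0.002, "y": 0, "z": 0, "wx": 0, "wy": 8.2, "wz": 0, "grip": 1}, {"x": 0.003, "y": 0, "z": -0.001, "wx": 0, "wy": 8.2, "wz": 0, "grip": 1}, {"x": 0.002, "y": 0, "z": 0, "wx": 0, "wy": 8.2, "wz": 0, "grip": 1}, {"x": 0.003, "y": 0, "z": 0, "wx": 0, "wy": 8.2, "wz": 0, "grip": 1}, {"x": 0.002, "y": 0, "z": 0, "wx": 0, "wy": 8.2, "wz": 0, "grip": 1}, {"x": 0.003, "y": 0, "z": 0, "wx": 0, "wy": 8.2, "wz": 0, "grip": 1}, {"x": 0.003, "y": 0, "z": -0.001, "wx": 0, "wy": 8.2, "wz": 0, "grip": 1}, {"x": 0.002, "y": 0, "z": 0, "wx": 0, "wy": 8.2, "wz": 0, "grip": 1}, {"x": 0.003, "y": 0, "z": 0, "wx": 0.1, "wy": 8.2, "wz": 0, "grip": 1}, {"x": 0.0027, "y": 0, "z": -0.0005, "wx": 0, "wy": 8.2, "wz": 0, "grip": 1}]
end [538.8   2.1  32.1] [-180.  -55.   91.]
```

>>> play_rows([
  {"x":0.003,"y":0,"z":0,"wx":0,"wy":8.2,"wz":0,"grip":1},
  {"x":0.002,"y":0,"z":0,"wx":0,"wy":8.2,"wz":0,"grip":1},
  {"x":0.003,"y":0,"z":-0.001,"wx":0,"wy":8.2,"wz":0,"grip":1},
  {"x":0.002,"y":0,"z":0,"wx":0,"wy":8.2,"wz":0,"grip":1},
  {"x":0.003,"y":0,"z":0,"wx":0,"wy":8.2,"wz":0,"grip":1},
  {"x":0.002,"y":0,"z":0,"wx":0,"wy":8.2,"wz":0,"grip":1},
  {"x":0.003,"y":0,"z":0,"wx":0,"wy":8.2,"wz":0,"grip":1},
  {"x":0.003,"y":0,"z":-0.001,"wx":0,"wy":8.2,"wz":0,"grip":1},
  {"x":0.002,"y":0,"z":0,"wx":0,"wy":8.2,"wz":0,"grip":1},
  {"x":0.003,"y":0,"z":0,"wx":0.1,"wy":8.2,"wz":0,"grip":1},
  {"x":0.003,"y":0,"z":0,"wx":0,"wy":8.2,"wz":0,"grip":1},
  {"x":0,"y":0,"z":0,"wx":0,"wy":0,"wz":0,"grip":1},
  {"x":0,"y":0,"z":0,"wx":0,"wy":0,"wz":0,"grip":1},
])

```text
clock: 11.15
eef_pos: [539.0, 2.7, 32.1]
eef_rot: [3.141, -0.957, 1.59]
wrist_force: [0.3, -0.2, -0.0]
finger_gap: 94.1
```

```bash
python3 - <<'E'
from h import *
st();snap("scene","s5",(200,130,440,310),3)
plan(*G([539.1,-13.5,43],91,55),1)
E
```

```text
[539.    2.7  32.1] [179.99 -54.83  91.08] q [-0.45  0.76  1.58  0.83  1.43 -0.87] t 11.15 gap 94.1 F [ 0.3 -0.2 -0. ]
grasp [539.2 -12.8  43.1]
[{"x": -0.0008, "y": -0.0002, "z": -0.0005, "wx": -0.1, "wy": 0.2, "wz": 0.1, "grip": 1}]
end [538.9   2.1  32.1] [180. -55.  91.]
```

View pics/s5.png

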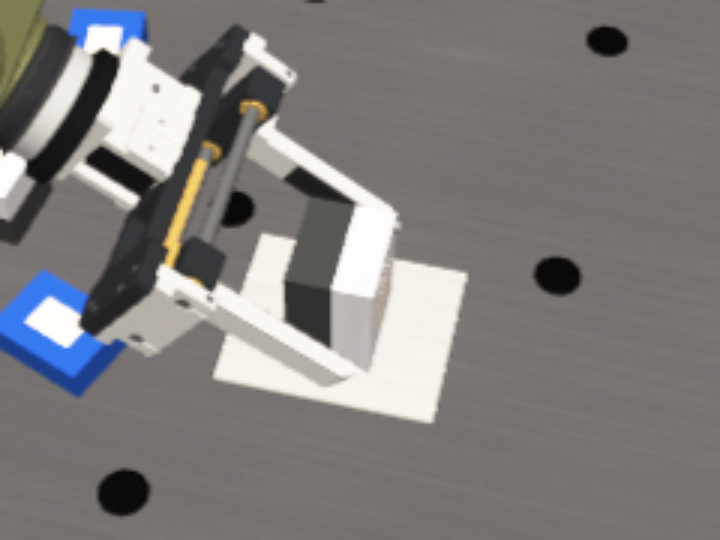

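```bash
python3 - <<'E'
from h import *
plan(*G([539.2,-15,43],91,50),1)
E
```

```text
[{"x": -0.0034, "y": -0.0002, "z": -0.0018, "wx": -0.1, "wy": -4.8, "wz": 0.1, "grip": 1}]
end [ 5.389e+02 -5.000e-01  3.080e+01] [180. -50.  91.]
```

>>> play_rows([
  {"x":-0.0034,"y":-0.0002,"z":-0.0018,"wx":-0.1,"wy":-4.8,"wz":0.1,"grip":1},
  {"x":0,"y":0,"z":0,"wx":0,"wy":0,"wz":0,"grip":1},
  {"x":0,"y":0,"z":0,"wx":0,"wy":0,"wz":0,"grip":0.5},
  {"x":0,"y":0,"z":0,"wx":0,"wy":0,"wz":0,"grip":0},
  {"x":0,"y":0,"z":0,"wx":0,"wy":0,"wz":0,"grip":0},
  {"x":0,"y":0,"z":0,"wx":0,"wy":0,"wz":0,"grip":0},
], squeeze=45)

```text
clock: 11.95
eef_pos: [538.6, -0.8, 30.1]
eef_rot: [-3.14, -0.877, 1.586]
wrist_force: [1.2, -0.2, -1.1]
finger_gap: 57.8
```

```bash
python3 - <<'E'
from h import *
st();p0,R0,_=pose()
p,R=plan(p0+[0,0,45],R0,3,grip=0)
R1=R0*Ro.from_euler('y',-90,degrees=True)
g=np.array([539.2,-13.5,75]);print(R1.as_euler('xyz',degrees=True))
p,R=plan(g+R1.apply([0,0,19]),R1,11,p,R,piv=-19,grip=0)
E
```

```text
[538.6  -0.8  30.1] [-179.93  -50.24   90.85] q [-0.43  0.72  1.6   0.78  1.37 -0.83] t 11.95 gap 57.8 F [ 1.2 -0.2 -1.1]
grasp [538.8 -15.4  42.3]
[{"x": 0.012, "y": 0, "z": -0.01, "wx": 0, "wy": 0, "wz": 0, "grip": 0}, {"x": 0.011, "y": 0, "z": -0.009, "wx": 0, "wy": 0, "wz": 0, "grip": 0}, {"x": 0.0116, "y": 0, "z": -0.0098, "wx": 0, "wy": 0, "wz": 0, "grip": 0}]
end [538.6  -0.8  75.2] [-179.9  -50.2   90.8]
[-179.94486201   39.76440635   90.9343488 ]
[{"x": -0.003, "y": 0, "z": 0.001, "wx": 0, "wy": -8.2, "wz": 0, "grip": 0}, {"x": -0.004, "y": 0, "z": 0, "wx": 0, "wy": -8.2, "wz": 0, "grip": 0}, {"x": -0.003, "y": 0, "z": 0.001, "wx": 0, "wy": -8.1, "wz": 0, "grip": 0}, {"x": -0.003, "y": 0, "z": 0.001, "wx": 0, "wy": -8.2, "wz": 0, "grip": 0}, {"x": -0.003, "y": 0, "z": 0.001, "wx": 0, "wy": -8.2, "wz": 0, "grip": 0}, {"x": -0.002, "y": 0, "z": 0.001, "wx": 0, "wy": -8.2, "wz": 0, "grip": 0}, {"x": -0.003, "y": 0, "z": 0.001, "wx": 0, "wy": -8.2, "wz": 0, "grip": 0}, {"x": -0.002, "y": 0, "z": 0.001, "wx": 0, "wy": -8.2, "wz": 0, "grip": 0}, {"x": -0.003, "y": 0, "z": 0.001, "wx": 0, "wy": -8.1, "wz": 0, "grip": 0}, {"x": -0.002, "y": 0, "z": 0.001, "wx": 0, "wy": -8.2, "wz": 0, "grip": 0}, {"x": -0.0018, "y": 0.0004, "z": 0.0002, "wx": 0, "wy": -8.2, "wz": 0, "grip": 0}]
end [539.4 -25.6  60.3] [-179.9   39.8   90.9]
```

>>> play_rows([
  {"x":0.012,"y":0,"z":-0.01,"wx":0,"wy":0,"wz":0,"grip":0},
  {"x":0.011,"y":0,"z":-0.009,"wx":0,"wy":0,"wz":0,"grip":0},
  {"x":0.012,"y":0,"z":-0.01,"wx":0,"wy":0,"wz":0,"grip":0},
  {"x":-0.003,"y":0,"z":0.001,"wx":0,"wy":-8.2,"wz":0,"grip":0},
  {"x":-0.004,"y":0,"z":0,"wx":0,"wy":-8.2,"wz":0,"grip":0},
  {"x":-0.003,"y":0,"z":0.001,"wx":0,"wy":-8.1,"wz":0,"grip":0},
  {"x":-0.003,"y":0,"z":0.001,"wx":0,"wy":-8.2,"wz":0,"grip":0},
  {"x":-0.003,"y":0,"z":0.001,"wx":0,"wy":-8.2,"wz":0,"grip":0},
  {"x":-0.002,"y":0,"z":0.001,"wx":0,"wy":-8.2,"wz":0,"grip":0},
  {"x":-0.003,"y":0,"z":0.001,"wx":0,"wy":-8.2,"wz":0,"grip":0},
  {"x":-0.002,"y":0,"z":0.001,"wx":0,"wy":-8.2,"wz":0,"grip":0},
  {"x":-0.003,"y":0,"z":0.001,"wx":0,"wy":-8.1,"wz":0,"grip":0},
  {"x":-0.002,"y":0,"z":0.001,"wx":0,"wy":-8.2,"wz":0,"grip":0},
  {"x":-0.002,"y":0,"z":0,"wx":0,"wy":-8.2,"wz":0,"grip":0},
  {"x":0,"y":0,"z":0,"wx":0,"wy":0,"wz":0,"grip":0},
  {"x":0,"y":0,"z":0,"wx":0,"wy":0,"wz":0,"grip":0},
])

```text
clock: 13.95
eef_pos: [539.2, -25.6, 61.7]
eef_rot: [3.141, 0.691, 1.586]
wrist_force: [0.3, -0.1, -2.2]
finger_gap: 58.0
```

```bash
python3 - <<'E'
from h import *
st();snap("scene","s6",(200,130,440,310),3);p0,R0,_=pose()
p,R=plan(*G([539.2,-14.2,31.6],91,-39.8),5,grip=0)
E
```

```text
[539.2 -25.6  61.7] [179.97  39.59  90.84] q [ 0.2   0.57  1.67 -0.75  1.18  0.58] t 13.95 gap 58.0 F [ 0.3 -0.1 -2.2]
grasp [539.  -13.5  76.4]
[{"x": 0.006, "y": 0, "z": 0.007, "wx": 0, "wy": 0, "wz": 0, "grip": 0}, {"x": 0.005, "y": 0, "z": 0.007, "wx": 0, "wy": -0.1, "wz": -0.1, "grip": 0}, {"x": 0.006, "y": 0, "z": 0.007, "wx": 0, "wy": 0, "wz": 0, "grip": 0}, {"x": 0.006, "y": 0, "z": 0.007, "wx": -0.1, "wy": 0, "wz": 0, "grip": 0}, {"x": 0.0053, "y": 0.0001, "z": 0.0068, "wx": 0, "wy": -0.1, "wz": -0.1, "grip": 0}]
end [539.4 -26.3  17. ] [-180.    39.8   91.1]
```

View pics/s6.png

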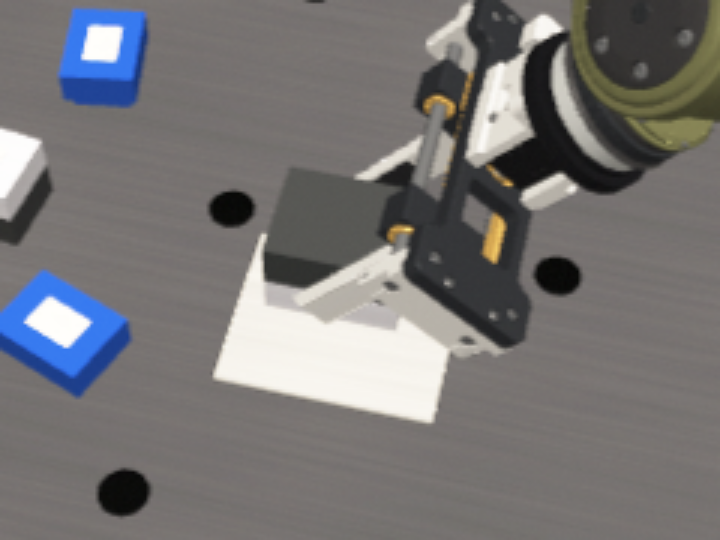

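Inverted and shut. Now I lower it onto the plate.

>>> play_rows([
  {"x":0.006,"y":0,"z":0.007,"wx":0,"wy":0,"wz":0,"grip":0},
  {"x":0.005,"y":0,"z":0.007,"wx":0,"wy":-0.1,"wz":-0.1,"grip":0},
  {"x":0.006,"y":0,"z":0.007,"wx":0,"wy":0,"wz":0,"grip":0},
  {"x":0.006,"y":0,"z":0.007,"wx":-0.1,"wy":0,"wz":0,"grip":0},
  {"x":0.005,"y":0,"z":0.007,"wx":0,"wy":-0.1,"wz":-0.1,"grip":0},
  {"x":0,"y":0,"z":0,"wx":0,"wy":0,"wz":0,"grip":0},
])

```text
clock: 14.75
eef_pos: [539.0, -26.4, 15.9]
eef_rot: [-3.139, 0.698, 1.592]
wrist_force: [0.1, -0.0, -2.3]
finger_gap: 57.9
```

>>> play_rows([
  {"x":0.0006,"y":0,"z":0.0008,"wx":0,"wy":0,"wz":0,"grip":0},
  {"x":0,"y":0,"z":0,"wx":0,"wy":0,"wz":0,"grip":0},
])

```text
clock: 15.0
eef_pos: [539.1, -26.5, 15.5]
eef_rot: [-3.14, 0.698, 1.591]
wrist_force: [-2.0, 1.7, 0.9]
finger_gap: 57.9
```

```bash
python3 -c "
from h import *
st()"
```

```text
[539.1 -26.5  15.5] [-179.91   39.99   91.18] q [ 0.2   0.65  1.68 -0.78  1.12  0.65] t 15.0 gap 57.9 F [-2.   1.7  0.9]
grasp [538.8 -14.3  30.1]
```

>>> play_rows([
  {"x":0,"y":0,"z":0,"wx":0,"wy":0,"wz":0,"grip":0.7},
  {"x":0,"y":0,"z":0,"wx":0,"wy":0,"wz":0,"grip":1},
  {"x":0,"y":0,"z":0,"wx":0,"wy":0,"wz":0,"grip":1},
  {"x":0,"y":0,"z":-0.01,"wx":0,"wy":0,"wz":0,"grip":1},
  {"x":0,"y":0,"z":-0.03,"wx":0,"wy":0,"wz":0,"grip":1},
  {"x":0,"y":0,"z":-0.04,"wx":0,"wy":0,"wz":0,"grip":1},
  {"x":0,"y":0,"z":-0.04,"wx":0,"wy":0,"wz":0,"grip":1},
  {"x":0,"y":0,"z":0,"wx":0,"wy":0,"wz":0,"grip":1},
])

```text
clock: 16.0
eef_pos: [538.6, 52.5, 109.7]
eef_rot: [3.138, 0.696, 1.59]
wrist_force: [0.1, -0.0, -0.3]
finger_gap: 94.0
```

```bash
python3 - <<'E'
from h import *
st()
p,R=plan([520,-80,230],target(88,0),6,piv=-19)
plan([500,-215,150],target(83.8,0),4,p,R)
E
```

```text
[538.6  52.5 109.7] [179.79  39.89  91.12] q [ 0.34  0.54  1.58 -0.68  1.34  0.59] t 16.0 gap 94.0 F [ 0.1 -0.  -0.3]
grasp [538.3  64.7 124.3]
[{"x": -0.03, "y": -0.004, "z": -0.001, "wx": 0.2, "wy": 6.6, "wz": 0.5, "grip": 1}, {"x": -0.029, "y": -0.003, "z": -0.004, "wx": 0.2, "wy": 6.7, "wz": 0.5, "grip": 1}, {"x": -0.029, "y": -0.003, "z": -0.008, "wx": 0.2, "wy": 6.6, "wz": 0.5, "grip": 1}, {"x": -0.027, "y": -0.003, "z": -0.011, "wx": 0.3, "wy": 6.7, "wz": 0.6, "grip": 1}, {"x": -0.026, "y": -0.002, "z": -0.015, "wx": 0.2, "wy": 6.6, "wz": 0.5, "grip": 1}, {"x": -0.0245, "y": -0.0028, "z": -0.0181, "wx": 0.2, "wy": 6.7, "wz": 0.5, "grip": 1}]
end [520. -80. 230.] [-180.   -0.   88.]
[{"x": -0.034, "y": -0.004, "z": 0.02, "wx": 0, "wy": 0, "wz": 1.0, "grip": 1}, {"x": -0.034, "y": -0.003, "z": 0.02, "wx": 0, "wy": 0, "wz": 1.1, "grip": 1}, {"x": -0.034, "y": -0.003, "z": 0.02, "wx": 0, "wy": 0, "wz": 1.0, "grip": 1}, {"x": -0.034, "y": -0.0015, "z": 0.0199, "wx": 0, "wy": 0, "wz": 1.1, "grip": 1}]
end [ 500. -215.  150.] [-180.    -0.    83.8]
```

>>> play_rows([
  {"x":-0.03,"y":-0.004,"z":-0.001,"wx":0.2,"wy":6.6,"wz":0.5,"grip":1},
  {"x":-0.029,"y":-0.003,"z":-0.004,"wx":0.2,"wy":6.7,"wz":0.5,"grip":1},
  {"x":-0.029,"y":-0.003,"z":-0.008,"wx":0.2,"wy":6.6,"wz":0.5,"grip":1},
  {"x":-0.027,"y":-0.003,"z":-0.011,"wx":0.3,"wy":6.7,"wz":0.6,"grip":1},
  {"x":-0.026,"y":-0.002,"z":-0.015,"wx":0.2,"wy":6.6,"wz":0.5,"grip":1},
  {"x":-0.024,"y":-0.003,"z":-0.018,"wx":0.2,"wy":6.7,"wz":0.5,"grip":1},
  {"x":0,"y":0,"z":0,"wx":0,"wy":0,"wz":0,"grip":1},
  {"x":0,"y":0,"z":0,"wx":0,"wy":0,"wz":0,"grip":1},
])

```text
clock: 17.0
eef_pos: [518.6, -81.1, 226.6]
eef_rot: [-3.136, 0.002, 1.532]
wrist_force: [-0.6, -0.6, -0.0]
finger_gap: 93.8
```

```bash
python3 - <<'E'
from h import *
st()
p,R=snap("wrist","w7");np.save("pics/w7p.npy",p);np.save("pics/w7R.npy",R.as_quat())
snap("scene","s7",(200,130,440,310),2)
E
python3 -c "
import cv2,numpy as np
a=cv2.imread('pics/w7.png')[:330,100:540];b=cv2.imread('pics/s7.png')[:330,:340]
cv2.imwrite('pics/c7.png',cv2.hconcat([a,b]))"
```

```text
[518.6 -81.1 226.6] [-1.7966e+02  1.4000e-01  8.7800e+01] q [-0.22  0.23  1.56 -0.    1.36 -0.18] t 17.0 gap 93.8 F [-0.6 -0.6 -0. ]
grasp [518.7 -81.1 245.6]
```

View pics/c7.png

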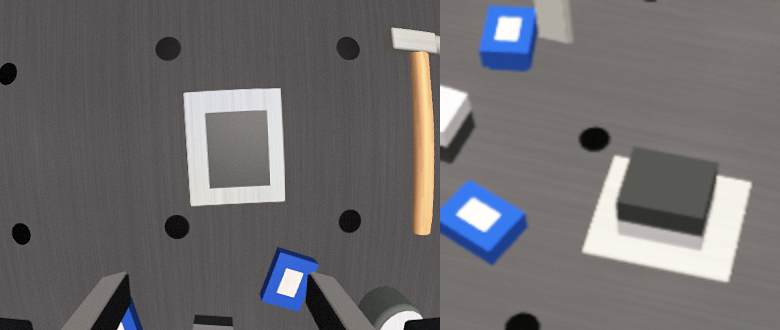

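```bash
python3 - <<'E'
from h import *
p=np.load("pics/w7p.npy");R=Ro.from_quat(np.load("pics/w7R.npy"));im=cv2.imread("pics/w7_full.png")
for t in(150,170,190): wseg(im,(270,70,400,220),6,p,R,t)
g=im.min(2);inv=cv2.merge([255-g]*3)
for t in(90,110,130): wseg(inv,(297,101,377,196),54,p,R,t)
cv2.imwrite("pics/w7c.png",cv2.resize(im[70:220,270:400],None,fx=4,fy=4,interpolation=cv2.INTER_CUBIC))
E
```

```text
wrist c [538.8 -13.3] size [104.  123.9] long axis deg 91.05 n 1658 z [6. 6. 6.] mean [538.7 -12.8]
wrist c [538.8 -13.3] size [103.5 123.5] long axis deg 91.11 n 1654 z [6. 6. 6.] mean [538.7 -12.8]
wrist c [538.8 -13.3] size [103.  122.9] long axis deg 91.12 n 1649 z [6. 6. 6.] mean [538.7 -12.8]
wrist c [539.4 -14.9] size [58.  71.9] long axis deg 91.22 n 1079 z [54. 54. 54.] mean [539.3 -14.8]
wrist c [539.4 -14.9] size [57.5 71.5] long axis deg 91.3 n 1073 z [54. 54. 54.] mean [539.3 -14.8]
wrist c [539.4 -14.9] size [57.1 71. ] long axis deg 91.26 n 1528 z [54. 54. 54.] mean [543.4  -6.2]
```

View pics/w7c.png

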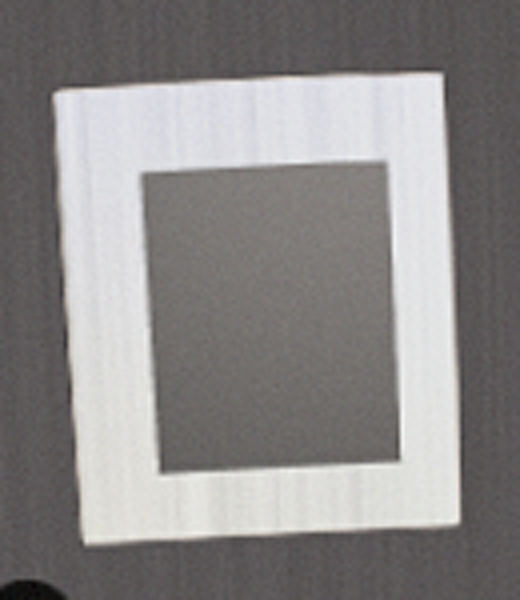

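```bash
python3 - <<'E'
from h import *
im=cv2.imread("pics/s7_full.png")
seg("scene",im,(260,195,365,280),6,190)
c=im[200:260,285:345];print(c[::4,::4].min(2))
g=im.min(2)
m=((g>80)&(g<110)).astype(np.uint8)*255;m=cv2.medianBlur(m,3);inv=cv2.merge([m]*3)
seg("scene",inv,(285,198,345,262),54,128)
E
```

```text
scene c [541.8 -13.3] size [104.4 124.8] long axis deg 91.0 n 1222 z [6. 6. 6.] mean [551.4 -13.1]
[[101 116 115 114 113 114 113 115 114 112 113 115 117 115 117]
 [114 115 116  85  91 111 119 118 119 116 115 116 113 113 114]
 [114 207 139  85  86  85  85  85  85  87 110 119 120 118 119]
 [168 237 193  86  85  86  86  85  85  84  83  85  84  85 114]
 [236 237  86  84  85  84  84  84  84  85  85  84  85  68 117]
 [237 236  86  84  85  85  84  85  85  84  84  85  82  74 236]
 [233 197  86  85  85  87  86  84  85  85  85  85  85 164 235]
 [235 103  87  87  87  86  87  86  87  85  87  87  86 203 236]
 [235  49  52  78  84  86  87  87  87  87  84  87  68 232 236]
 [236  48  49  48  48  49  46  52  78  84  87  86  70 235 236]
 [235 153  74  51  47  47  47  48  48  47  47  49 130 237 236]
 [235 188 185 183 187 184 153  75  49  47  48  48 216 236 238]
 [237 237 227 194 187 184 181 183 182 186 184 153 237 239 238]
 [239 238 238 238 237 238 238 228 194 186 181 180 237 236 236]
 [239 239 239 239 240 239 239 239 238 237 236 238 240 238 238]]
scene c [540.7 -14.2] size [59.5 76.1] long axis deg 90.41 n 583 z [54. 54. 54.] mean [540.4 -14.5]
```

```bash
python3 - <<'E'
from h import *
st()
plan([504.5,-246,150],target(83.8,0),5)
E
```

```text
[518.7 -80.3 226.7] [-1.7965e+02  1.1000e-01  8.7900e+01] q [-0.22  0.23  1.56 -0.    1.36 -0.18] t 17.1 gap 93.8 F [-0.3 -0.2 -0.5]
grasp [518.9 -80.2 245.7]
[{"x": -0.033, "y": -0.002, "z": 0.015, "wx": -0.1, "wy": 0, "wz": 0.8, "grip": 1}, {"x": -0.033, "y": -0.001, "z": 0.016, "wx": 0, "wy": 0, "wz": 0.8, "grip": 1}, {"x": -0.034, "y": 0, "z": 0.015, "wx": -0.1, "wy": 0.1, "wz": 0.9, "grip": 1}, {"x": -0.033, "y": 0, "z": 0.016, "wx": -0.1, "wy": 0, "wz": 0.8, "grip": 1}, {"x": -0.0332, "y": -0.0001, "z": 0.0149, "wx": 0, "wy": 0, "wz": 0.8, "grip": 1}]
end [ 504.5 -246.   150. ] [-180.     0.    83.8]
```

>>> play_rows([
  {"x":-0.033,"y":-0.002,"z":0.015,"wx":-0.1,"wy":0,"wz":0.8,"grip":1},
  {"x":-0.033,"y":-0.001,"z":0.016,"wx":0,"wy":0,"wz":0.8,"grip":1},
  {"x":-0.034,"y":0,"z":0.015,"wx":-0.1,"wy":0.1,"wz":0.9,"grip":1},
  {"x":-0.033,"y":0,"z":0.016,"wx":-0.1,"wy":0,"wz":0.8,"grip":1},
  {"x":-0.033,"y":0,"z":0.015,"wx":0,"wy":0,"wz":0.8,"grip":1},
  {"x":0,"y":0,"z":0,"wx":0,"wy":0,"wz":0,"grip":1},
  {"x":0,"y":0,"z":0,"wx":0,"wy":0,"wz":0,"grip":1},
])

```text
clock: 17.98
eef_pos: [505.2, -245.5, 150.8]
eef_rot: [3.141, -0.0, 1.463]
wrist_force: [-0.2, -0.5, -0.2]
finger_gap: 94.1
```

```bash
python3 - <<'E'
from h import *
st()
p,R=snap("wrist","w8");im=cv2.imread("pics/w8_full.png")
for t in(200,225):wseg(im,(250,150,390,310),45,p,R,t)
snap("top","t8")
E
```

```text
[ 505.2 -245.5  150.8] [ 1.7996e+02 -2.0000e-02  8.3810e+01] q [-0.52  0.37  1.55  0.    1.21 -0.41] t 17.98 gap 94.1 F [-0.2 -0.5 -0.2]
grasp [ 505.2 -245.5  169.8]
wrist c [ 503.9 -242.7] size [60.2 46. ] long axis deg 83.89 n 1038 z [45. 45. 45.] mean [ 504.  -242.1]
wrist c [ 504.  -242.7] size [59.8 45.8] long axis deg 83.91 n 1030 z [45. 45. 45.] mean [ 504.  -242.1]
```

View pics/w8.png

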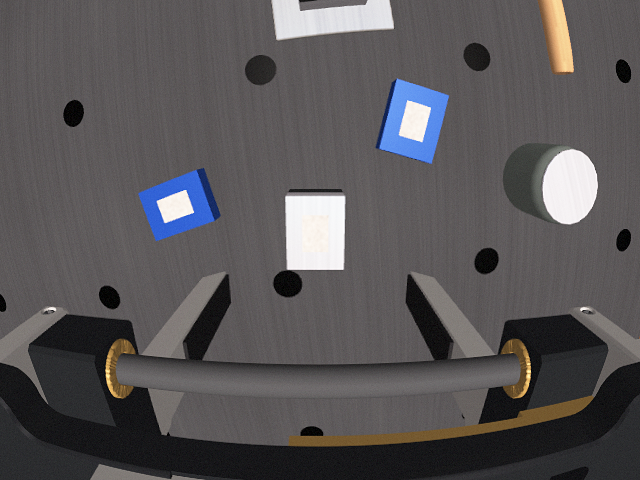

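View pics/t8.png

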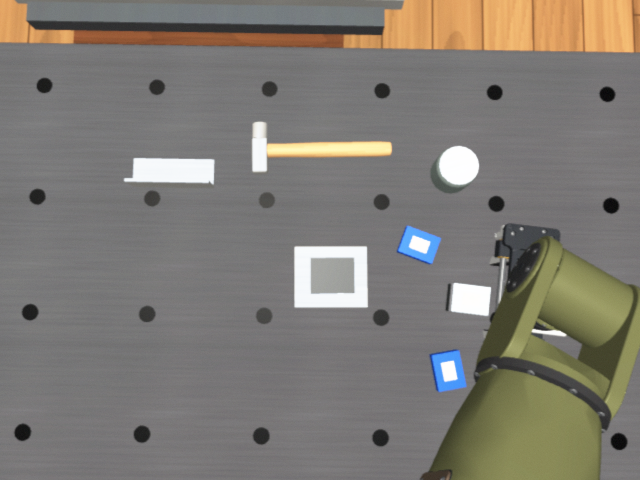

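```bash
python3 - <<'E'
from h import *
im=cv2.imread("pics/t8_full.png")
seg("top",im,(280,235,380,320),6,190)
g=im.min(2);seg("top",cv2.merge([255-g]*3),(302,252,362,300),54,110)
p,R=plan(*G([504.,-242.7,24.5],83.9,55,50),7)
plan(*G([504.,-242.7,24.5],83.9,55,0),4,p,R)
E
```

```text
top c [538.5 -10.5] size [103.7 125.3] long axis deg 90.95 n 1055 z [6. 6. 6.] mean [538.3 -10.4]
top c [512.4 -45.6] size [0. 0.] long axis deg 0.0 n 1 z [54. 54. 54.] mean [512.4 -45.6]
[{"x": -0.003, "y": 0, "z": 0.016, "wx": 0, "wy": 7.9, "wz": 0, "grip": 1}, {"x": -0.006, "y": -0.001, "z": 0.015, "wx": 0, "wy": 7.8, "wz": 0, "grip": 1}, {"x": -0.007, "y": 0, "z": 0.014, "wx": 0, "wy": 7.9, "wz": 0, "grip": 1}, {"x": -0.009, "y": 0, "z": 0.013, "wx": 0.1, "wy": 7.8, "wz": 0, "grip": 1}, {"x": -0.011, "y": 0, "z": 0.011, "wx": 0, "wy": 7.9, "wz": 0, "grip": 1}, {"x": -0.012, "y": -0.001, "z": 0.01, "wx": 0, "wy": 7.8, "wz": 0, "grip": 1}, {"x": -0.0139, "y": 0.0002, "z": 0.0085, "wx": 0, "wy": 7.9, "wz": 0, "grip": 1}]
end [ 501.3 -267.9   42.3] [-180.   -55.    83.9]
[{"x": 0, "y": 0, "z": 0.013, "wx": 0, "wy": 0, "wz": 0, "grip": 1}, {"x": 0, "y": 0, "z": 0.012, "wx": 0, "wy": 0, "wz": 0, "grip": 1}, {"x": 0, "y": 0, "z": 0.013, "wx": 0, "wy": 0, "wz": 0, "grip": 1}, {"x": 0, "y": 0, "z": 0.012, "wx": 0, "wy": 0, "wz": 0, "grip": 1}]
end [ 505.6 -227.2   13.6] [-180.   -55.    83.9]
```

>>> play_rows([
  {"x":-0.003,"y":0,"z":0.016,"wx":0,"wy":7.9,"wz":0,"grip":1},
  {"x":-0.006,"y":-0.001,"z":0.015,"wx":0,"wy":7.8,"wz":0,"grip":1},
  {"x":-0.007,"y":0,"z":0.014,"wx":0,"wy":7.9,"wz":0,"grip":1},
  {"x":-0.009,"y":0,"z":0.013,"wx":0.1,"wy":7.8,"wz":0,"grip":1},
  {"x":-0.011,"y":0,"z":0.011,"wx":0,"wy":7.9,"wz":0,"grip":1},
  {"x":-0.012,"y":-0.001,"z":0.01,"wx":0,"wy":7.8,"wz":0,"grip":1},
  {"x":-0.014,"y":0,"z":0.008,"wx":0,"wy":7.9,"wz":0,"grip":1},
  {"x":0,"y":0,"z":0,"wx":0,"wy":0,"wz":0,"grip":1},
  {"x":0,"y":0,"z":0,"wx":0,"wy":0,"wz":0,"grip":1},
])

```text
clock: 19.2
eef_pos: [501.2, -269.1, 43.3]
eef_rot: [3.14, -0.956, 1.464]
wrist_force: [-0.7, 0.2, 0.7]
finger_gap: 94.2
```

```bash
python3 - <<'E'
from h import *
st()
plan(*G([504.,-242.7,24.5],83.9,55,0),4)
im=cv2.imread("pics/t8_full.png")
g=im.min(2);print(g[255:298:3,330])
m=cv2.merge([((g<140)*255).astype(np.uint8)]*3)
seg("top",m,(300,250,364,302),54,128)
E
```

```text
[ 501.2 -269.1   43.3] [179.93 -54.8   83.91] q [-0.85  0.91  1.26  0.65  1.71 -0.91] t 19.2 gap 94.2 F [-0.7  0.2  0.7]
grasp [ 499.5 -284.5   54.2]
[{"x": 0, "y": 0, "z": 0.013, "wx": 0, "wy": 0.1, "wz": 0, "grip": 1}, {"x": 0, "y": 0, "z": 0.013, "wx": 0, "wy": 0, "wz": 0, "grip": 1}, {"x": 0, "y": 0, "z": 0.013, "wx": 0, "wy": 0.1, "wz": 0, "grip": 1}, {"x": 0, "y": 0, "z": 0.0125, "wx": 0.1, "wy": 0, "wz": 0, "grip": 1}]
end [ 505.7 -227.2   13.7] [-180.   -55.    83.9]
[248 174 162 161 161 159 160 160 160 159 159 157 157 242 247]Traceback (most recent call last):
  File "<stdin>", line 7, in <module>
  File "h.py", line 23, in seg
    k,l,s,_=cv2.connectedComponentsWithStats(m); j=1+np.argmax(s[1:,4])
                                                     ~~~~~~~~~^^^^^^^^^
    return _wrapfunc(a, 'argmax', axis=axis, out=out, **kwds)
    return bound(*args, **kwds)
ValueError: attempt to get argmax of an empty sequence
```

>>> play_rows([
  {"x":0,"y":0,"z":0.013,"wx":0,"wy":0.1,"wz":0,"grip":1},
  {"x":0,"y":0,"z":0.013,"wx":0,"wy":0,"wz":0,"grip":1},
  {"x":0,"y":0,"z":0.013,"wx":0,"wy":0.1,"wz":0,"grip":1},
  {"x":0,"y":0,"z":0.012,"wx":0.1,"wy":0,"wz":0,"grip":1},
  {"x":0,"y":0,"z":0,"wx":0,"wy":0,"wz":0,"grip":1},
  {"x":0,"y":0,"z":0,"wx":0,"wy":0,"wz":0,"grip":1},
])

```text
clock: 19.95
eef_pos: [505.1, -228.1, 13.1]
eef_rot: [-3.14, -0.963, 1.462]
wrist_force: [0.1, 0.4, 0.8]
finger_gap: 94.1
```

```bash
python3 - <<'E'
from h import *
st()
plan(*G([504.,-242.7,24.5],83.9,55,0),1)
im=cv2.imread("pics/t8_full.png")
g=im.min(2)
for t in(190,205):
  m=cv2.merge([255-g]*3)
  seg("top",m,(300,250,364,302),54,255-t)
E
```

```text
[ 505.1 -228.1   13.1] [-179.88  -55.2    83.76] q [-0.81  0.91  1.34  0.68  1.62 -0.93] t 19.95 gap 94.1 F [0.1 0.4 0.8]
grasp [ 503.4 -243.7   24. ]
[{"x": 0.0009, "y": 0.0005, "z": 0.0005, "wx": 0, "wy": -0.2, "wz": -0.1, "grip": 1}]
end [ 505.7 -227.3   13.6] [180.  -55.   83.9]
top c [538.6 -11.8] size [57.1 70.1] long axis deg 91.55 n 613 z [54. 54. 54.] mean [538.4 -11.9]
top c [538.5 -11.8] size [58.  70.7] long axis deg 91.31 n 619 z [54. 54. 54.] mean [538.4 -11.7]
```

>>> play_rows([
  {"x":0.001,"y":0,"z":0.0005,"wx":0,"wy":-0.2,"wz":-0.1,"grip":1},
  {"x":0,"y":0,"z":0,"wx":0,"wy":0,"wz":0,"grip":0.4},
  {"x":0,"y":0,"z":0,"wx":0,"wy":0,"wz":0,"grip":0},
  {"x":0,"y":0,"z":0,"wx":0,"wy":0,"wz":0,"grip":0},
  {"x":0,"y":0,"z":0,"wx":0,"wy":0,"wz":0,"grip":0},
  {"x":0,"y":0,"z":0,"wx":0,"wy":0,"wz":0,"grip":0},
], squeeze=45)

```text
clock: 20.7
eef_pos: [505.0, -226.9, 13.5]
eef_rot: [-3.141, -0.96, 1.465]
wrist_force: [0.5, 0.8, 1.3]
finger_gap: 47.5
```

```bash
python3 - <<'E'
from h import *
st();p0,R0,_=pose()
p,R=plan(p0+[0,0,45],R0,3,grip=0)
R1=R0*Ro.from_euler('y',-90,degrees=True)
g=np.array([504,-225,68.]);print(R1.as_euler('xyz',degrees=True))
p,R=plan(g+R1.apply([0,0,19]),R1,11,p,R,piv=-19,grip=0)
E
```

```text
[ 505.  -226.9   13.5] [-179.99  -55.02   83.91] q [-0.8   0.91  1.34  0.68  1.62 -0.93] t 20.7 gap 47.5 F [0.5 0.8 1.3]
grasp [ 503.4 -242.4   24.4]
[{"x": 0.012, "y": 0, "z": -0.009, "wx": 0, "wy": 0, "wz": 0, "grip": 0}, {"x": 0.013, "y": 0, "z": -0.008, "wx": 0, "wy": 0, "wz": 0, "grip": 0}, {"x": 0.0119, "y": 0, "z": -0.0088, "wx": 0, "wy": 0, "wz": 0, "grip": 0}]
end [ 505.  -226.9   58.5] [-180.   -55.    83.9]
[-179.99161705   34.98105602   83.92506635]
[{"x": -0.002, "y": 0, "z": 0.001, "wx": 0, "wy": -8.2, "wz": 0, "grip": 0}, {"x": -0.002, "y": 0, "z": 0.001, "wx": 0, "wy": -8.2, "wz": 0, "grip": 0}, {"x": -0.001, "y": 0, "z": 0.001, "wx": 0, "wy": -8.1, "wz": 0, "grip": 0}, {"x": -0.002, "y": 0, "z": 0.001, "wx": 0, "wy": -8.2, "wz": 0, "grip": 0}, {"x": -0.001, "y": -0.001, "z": 0, "wx": 0, "wy": -8.2, "wz": 0, "grip": 0}, {"x": -0.001, "y": 0, "z": 0.001, "wx": 0, "wy": -8.2, "wz": 0, "grip": 0}, {"x": -0.001, "y": 0, "z": 0, "wx": 0, "wy": -8.2, "wz": 0, "grip": 0}, {"x": -0.001, "y": 0, "z": 0, "wx": 0, "wy": -8.2, "wz": 0, "grip": 0}, {"x": -0.002, "y": 0, "z": -0.001, "wx": 0, "wy": -8.1, "wz": 0, "grip": 0}, {"x": -0.001, "y": 0, "z": 0, "wx": 0, "wy": -8.2, "wz": 0, "grip": 0}, {"x": -0.0011, "y": -0.0002, "z": -0.0012, "wx": 0, "wy": -8.2, "wz": 0, "grip": 0}]
end [ 502.9 -235.9   52.4] [-180.    35.    83.9]
```

>>> play_rows([
  {"x":0,"y":0,"z":0,"wx":0,"wy":0,"wz":0,"grip":0},
  {"x":0,"y":0,"z":0,"wx":0,"wy":0,"wz":0,"grip":0},
])

```text
clock: 20.95
eef_pos: [505.1, -226.9, 13.5]
eef_rot: [-3.141, -0.96, 1.465]
wrist_force: [-0.3, -0.7, -0.4]
finger_gap: 45.7
```

Closed at 46. Next: lift and rotate.

>>> play_rows([
  {"x":0.012,"y":0,"z":-0.009,"wx":0,"wy":0,"wz":0,"grip":0},
  {"x":0.013,"y":0,"z":-0.008,"wx":0,"wy":0,"wz":0,"grip":0},
  {"x":0.012,"y":0,"z":-0.009,"wx":0,"wy":0,"wz":0,"grip":0},
  {"x":-0.002,"y":0,"z":0.001,"wx":0,"wy":-8.2,"wz":0,"grip":0},
  {"x":-0.002,"y":0,"z":0.001,"wx":0,"wy":-8.2,"wz":0,"grip":0},
  {"x":-0.001,"y":0,"z":0.001,"wx":0,"wy":-8.1,"wz":0,"grip":0},
  {"x":-0.002,"y":0,"z":0.001,"wx":0,"wy":-8.2,"wz":0,"grip":0},
  {"x":-0.001,"y":-0.001,"z":0,"wx":0,"wy":-8.2,"wz":0,"grip":0},
  {"x":-0.001,"y":0,"z":0.001,"wx":0,"wy":-8.2,"wz":0,"grip":0},
  {"x":-0.001,"y":0,"z":0,"wx":0,"wy":-8.2,"wz":0,"grip":0},
  {"x":-0.001,"y":0,"z":0,"wx":0,"wy":-8.2,"wz":0,"grip":0},
  {"x":-0.002,"y":0,"z":-0.001,"wx":0,"wy":-8.1,"wz":0,"grip":0},
  {"x":-0.001,"y":0,"z":0,"wx":0,"wy":-8.2,"wz":0,"grip":0},
  {"x":-0.001,"y":0,"z":-0.001,"wx":0,"wy":-8.2,"wz":0,"grip":0},
  {"x":0,"y":0,"z":0,"wx":0,"wy":0,"wz":0,"grip":0},
  {"x":0,"y":0,"z":0,"wx":0,"wy":0,"wz":0,"grip":0},
])

```text
clock: 22.95
eef_pos: [503.3, -236.1, 53.0]
eef_rot: [3.141, 0.608, 1.464]
wrist_force: [1.0, -0.6, -1.9]
finger_gap: 45.8
```

```bash
python3 - <<'E'
from h import *
st();snap("scene","s9",(80,80,320,260),3)
plan(*G([504,-225,32],84,-35),5,grip=0)
E
```

```text
[ 503.3 -236.1   53. ] [179.95  34.83  83.85] q [-0.23  0.51  1.75 -0.77  0.96  0.36] t 22.95 gap 45.8 F [ 1.  -0.6 -1.9]
grasp [ 504.4 -225.4   68.6]
[{"x": 0.004, "y": 0, "z": 0.006, "wx": 0, "wy": 0, "wz": 0, "grip": 0}, {"x": 0.005, "y": 0, "z": 0.006, "wx": 0, "wy": -0.1, "wz": -0.1, "grip": 0}, {"x": 0.004, "y": 0, "z": 0.006, "wx": 0, "wy": 0, "wz": 0, "grip": 0}, {"x": 0.004, "y": 0, "z": 0.006, "wx": 0, "wy": 0, "wz": 0, "grip": 0}, {"x": 0.0045, "y": -0.0004, "z": 0.0057, "wx": 0, "wy": 0, "wz": -0.1, "grip": 0}]
end [ 502.9 -235.8   16.4] [-179.9   35.    84.1]
```

View pics/s9.png

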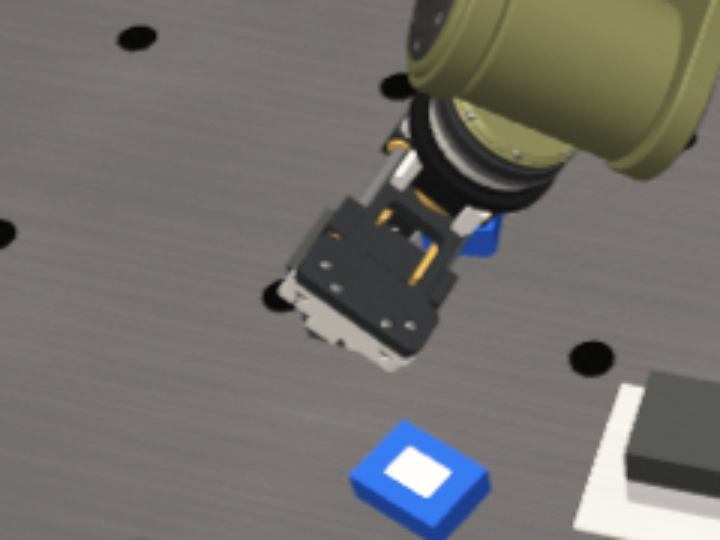

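>>> play_rows([
  {"x":0.004,"y":0,"z":0.006,"wx":0,"wy":0,"wz":0,"grip":0},
  {"x":0.005,"y":0,"z":0.006,"wx":0,"wy":-0.1,"wz":-0.1,"grip":0},
  {"x":0.004,"y":0,"z":0.006,"wx":0,"wy":0,"wz":0,"grip":0},
  {"x":0.004,"y":0,"z":0.006,"wx":0,"wy":0,"wz":0,"grip":0},
  {"x":0.004,"y":0,"z":0.006,"wx":0,"wy":0,"wz":-0.1,"grip":0},
  {"x":0.0005,"y":0,"z":0.0008,"wx":0,"wy":0,"wz":0,"grip":0},
  {"x":0,"y":0,"z":0,"wx":0,"wy":0,"wz":0,"grip":0},
])

```text
clock: 23.88
eef_pos: [503.1, -236.0, 14.7]
eef_rot: [-3.139, 0.612, 1.469]
wrist_force: [-0.2, -1.1, -0.8]
finger_gap: 45.8
```

>>> play_rows([
  {"x":0.0004,"y":0,"z":0.0006,"wx":0,"wy":0,"wz":0,"grip":0},
  {"x":0,"y":0,"z":0,"wx":0,"wy":0,"wz":0,"grip":0},
])

```text
clock: 24.12
eef_pos: [503.2, -236.1, 14.6]
eef_rot: [-3.14, 0.613, 1.469]
wrist_force: [-0.5, 1.4, 5.3]
finger_gap: 45.9
```

```bash
python3 - <<'E'
from h import *
st()
E
```

```text
[ 503.2 -236.1   14.6] [-179.89   35.11   84.15] q [-0.22  0.58  1.76 -0.81  0.9   0.43] t 24.12 gap 45.9 F [-0.5  1.4  5.3]
grasp [ 504.3 -225.3   30.2]
```

>>> play_rows([
  {"x":-0.0003,"y":0,"z":-0.0004,"wx":0,"wy":0,"wz":0,"grip":0},
  {"x":0,"y":0,"z":0,"wx":0,"wy":0,"wz":0,"grip":0.6},
  {"x":0,"y":0,"z":0,"wx":0,"wy":0,"wz":0,"grip":1},
  {"x":0,"y":0,"z":0,"wx":0,"wy":0,"wz":0,"grip":1},
  {"x":0,"y":0,"z":0,"wx":0,"wy":0,"wz":0,"grip":1},
  {"x":0,"y":0,"z":0,"wx":0,"wy":0,"wz":0,"grip":1},
])

```text
clock: 24.88
eef_pos: [503.1, -236.1, 14.6]
eef_rot: [-3.139, 0.612, 1.469]
wrist_force: [-0.7, 0.3, 1.1]
finger_gap: 91.6
```

```bash
python3 - <<'E'
from h import *
st()
plan(*G([504.2,-229.2,30.5],84,45),10,piv=-19)
E
```

```text
[ 503.1 -236.1   14.6] [-179.85   35.08   84.18] q [-0.23  0.58  1.76 -0.81  0.9   0.43] t 24.88 gap 91.6 F [-0.7  0.3  1.1]
grasp [ 504.2 -225.2   30.2]
[{"x": 0.002, "y": 0, "z": 0, "wx": 0, "wy": 8.0, "wz": 0, "grip": 1}, {"x": 0.003, "y": 0, "z": 0, "wx": 0, "wy": 8.0, "wz": 0, "grip": 1}, {"x": 0.002, "y": 0, "z": 0, "wx": 0, "wy": 8.0, "wz": 0, "grip": 1}, {"x": 0.002, "y": 0, "z": 0, "wx": -0.1, "wy": 8.0, "wz": 0, "grip": 1}, {"x": 0.002, "y": 0, "z": 0, "wx": 0, "wy": 8.0, "wz": 0, "grip": 1}, {"x": 0.003, "y": 0, "z": -0.001, "wx": 0, "wy": 8.1, "wz": 0, "grip": 1}, {"x": 0.002, "y": 0, "z": 0, "wx": 0, "wy": 8.0, "wz": 0.1, "grip": 1}, {"x": 0.002, "y": 0, "z": 0, "wx": 0, "wy": 8.0, "wz": 0, "grip": 1}, {"x": 0.003, "y": 0, "z": -0.001, "wx": 0, "wy": 8.0, "wz": 0, "grip": 1}, {"x": 0.0019, "y": 0.0005, "z": -0.0002, "wx": 0, "wy": 8.0, "wz": 0, "grip": 1}]
end [ 505.7 -215.8   17. ] [-179.9  -45.    84. ]
```

>>> play_rows([
  {"x":0.002,"y":0,"z":0,"wx":0,"wy":8.0,"wz":0,"grip":1},
  {"x":0.003,"y":0,"z":0,"wx":0,"wy":8.0,"wz":0,"grip":1},
  {"x":0.002,"y":0,"z":0,"wx":0,"wy":8.0,"wz":0,"grip":1},
  {"x":0.002,"y":0,"z":0,"wx":-0.1,"wy":8.0,"wz":0,"grip":1},
  {"x":0.002,"y":0,"z":0,"wx":0,"wy":8.0,"wz":0,"grip":1},
  {"x":0.003,"y":0,"z":-0.001,"wx":0,"wy":8.1,"wz":0,"grip":1},
  {"x":0.002,"y":0,"z":0,"wx":0,"wy":8.0,"wz":0.1,"grip":1},
  {"x":0.002,"y":0,"z":0,"wx":0,"wy":8.0,"wz":0,"grip":1},
  {"x":0.003,"y":0,"z":-0.001,"wx":0,"wy":8.0,"wz":0,"grip":1},
  {"x":0.002,"y":0,"z":0,"wx":0,"wy":8.0,"wz":0,"grip":1},
  {"x":0,"y":0,"z":0,"wx":0,"wy":0,"wz":0,"grip":1},
  {"x":0,"y":0,"z":0,"wx":0,"wy":0,"wz":0,"grip":1},
])

```text
clock: 26.38
eef_pos: [505.3, -215.5, 17.0]
eef_rot: [-3.14, -0.783, 1.466]
wrist_force: [-0.0, 0.1, -0.2]
finger_gap: 94.2
```

```bash
python3 - <<'E'
from h import *
st();snap("wrist","w10")
plan(*G([504.2,-229.2,30.5],84,45),1)
E
```

```text
[ 505.3 -215.5   17. ] [-179.93  -44.84   83.97] q [-0.75  0.8   1.44  0.6   1.47 -0.89] t 26.38 gap 94.2 F [-0.   0.1 -0.2]
grasp [ 503.9 -228.8   30.5]
[{"x": -0.0006, "y": 0.0002, "z": -0.0001, "wx": 0, "wy": 0.2, "wz": 0, "grip": 1}]
end [ 505.6 -215.8   17. ] [-180.  -45.   84.]
```

View pics/w10.png

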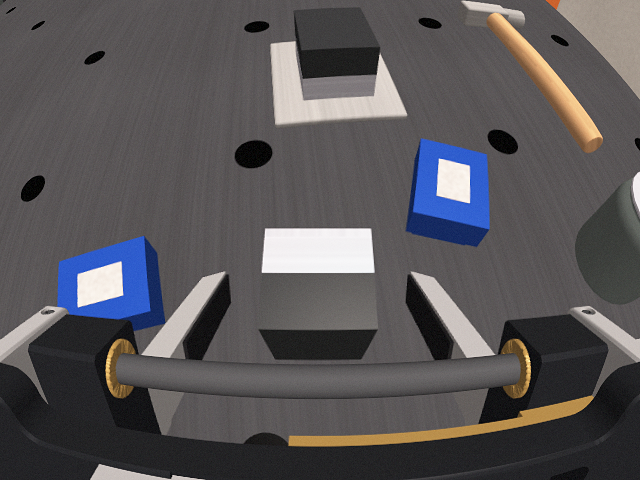

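>>> play_rows([
  {"x":-0.0005,"y":0,"z":0,"wx":0,"wy":0.2,"wz":0,"grip":0.4},
  {"x":0,"y":0,"z":0,"wx":0,"wy":0,"wz":0,"grip":0},
  {"x":0,"y":0,"z":0,"wx":0,"wy":0,"wz":0,"grip":0},
  {"x":0,"y":0,"z":0,"wx":0,"wy":0,"wz":0,"grip":0},
  {"x":0,"y":0,"z":0,"wx":0,"wy":0,"wz":0,"grip":0},
  {"x":0,"y":0,"z":0,"wx":0,"wy":0,"wz":0,"grip":0},
  {"x":0,"y":0,"z":0,"wx":0,"wy":0,"wz":0,"grip":0},
], squeeze=45)

```text
clock: 27.3
eef_pos: [505.2, -216.0, 16.6]
eef_rot: [-3.14, -0.789, 1.465]
wrist_force: [-0.4, 0.4, 0.0]
finger_gap: 45.9
```

```bash
python3 - <<'E'
from h import *
st();p0,R0,_=pose()
# measured large box ~ (539.2,-14.8), long axis 91.2
tilt=Ro.from_euler('y',-90,degrees=True)
R1=Ro.from_euler('z',91.2-84,degrees=True)*R0*tilt
print(R1.as_euler('xyz',degrees=True))
p,R=plan(p0+[0,0,130],R0,4,grip=0)
g=np.array([539.2,-14.5,125])
plan(g+R1.apply([0,0,19]),R1,14,p,R,piv=-19,grip=0)
E
```

```text
[ 505.2 -216.    16.6] [-179.93  -45.22   83.95] q [-0.76  0.8   1.43  0.6   1.47 -0.89] t 27.3 gap 45.9 F [-0.4  0.4  0. ]
grasp [ 503.8 -229.4   30. ]
[-179.93168911   44.78434826   91.24685334]
[{"x": 0.023, "y": 0, "z": -0.023, "wx": 0, "wy": 0, "wz": 0, "grip": 0}, {"x": 0.023, "y": 0, "z": -0.023, "wx": 0, "wy": 0, "wz": 0, "grip": 0}, {"x": 0.023, "y": 0, "z": -0.023, "wx": 0, "wy": 0, "wz": 0, "grip": 0}, {"x": 0.0233, "y": -0.0001, "z": -0.0226, "wx": 0, "wy": 0, "wz": 0, "grip": 0}]
end [ 505.2 -216.   146.6] [-179.9  -45.2   83.9]
[{"x": 0.007, "y": 0.001, "z": 0.013, "wx": 0, "wy": -6.4, "wz": -0.6, "grip": 0}, {"x": 0.008, "y": 0.001, "z": 0.011, "wx": 0, "wy": -6.4, "wz": -0.5, "grip": 0}, {"x": 0.01, "y": 0.001, "z": 0.01, "wx": 0, "wy": -6.5, "wz": -0.6, "grip": 0}, {"x": 0.011, "y": 0.001, "z": 0.009, "wx": 0, "wy": -6.4, "wz": -0.6, "grip": 0}, {"x": 0.011, "y": 0.002, "z": 0.008, "wx": 0, "wy": -6.4, "wz": -0.6, "grip": 0}, {"x": 0.013, "y": 0.001, "z": 0.006, "wx": 0, "wy": -6.4, "wz": -0.5, "grip": 0}, {"x": 0.013, "y": 0.002, "z": 0.004, "wx": 0, "wy": -6.4, "wz": -0.6, "grip": 0}, {"x": 0.013, "y": 0.002, "z": 0.002, "wx": 0, "wy": -6.5, "wz": -0.6, "grip": 0}, {"x": 0.014, "y": 0.002, "z": 0.001, "wx": 0, "wy": -6.4, "wz": -0.5, "grip": 0}, {"x": 0.013, "y": 0.002, "z": -0.001, "wx": 0, "wy": -6.4, "wz": -0.6, "grip": 0}, {"x": 0.013, "y": 0.002, "z": -0.003, "wx": 0, "wy": -6.4, "wz": -0.6, "grip": 0}, {"x": 0.013, "y": 0.003, "z": -0.004, "wx": 0, "wy": -6.4, "wz": -0.6, "grip": 0}, {"x": 0.012, "y": 0.002, "z": -0.006, "wx": 0, "wy": -6.5, "wz": -0.5, "grip": 0}, {"x": 0.0118, "y": 0.003, "z": -0.0078, "wx": 0, "wy": -6.4, "wz": -0.6, "grip": 0}]
end [539.5 -27.9 111.5] [-180.    44.8   91.2]
```

>>> play_rows([
  {"x":0.023,"y":0,"z":-0.023,"wx":0,"wy":0,"wz":0,"grip":0},
  {"x":0.023,"y":0,"z":-0.023,"wx":0,"wy":0,"wz":0,"grip":0},
  {"x":0.023,"y":0,"z":-0.023,"wx":0,"wy":0,"wz":0,"grip":0},
  {"x":0.023,"y":0,"z":-0.023,"wx":0,"wy":0,"wz":0,"grip":0},
  {"x":0.007,"y":0.001,"z":0.013,"wx":0,"wy":-6.4,"wz":-0.6,"grip":0},
  {"x":0.008,"y":0.001,"z":0.011,"wx":0,"wy":-6.4,"wz":-0.5,"grip":0},
  {"x":0.01,"y":0.001,"z":0.01,"wx":0,"wy":-6.5,"wz":-0.6,"grip":0},
  {"x":0.011,"y":0.001,"z":0.009,"wx":0,"wy":-6.4,"wz":-0.6,"grip":0},
  {"x":0.011,"y":0.002,"z":0.008,"wx":0,"wy":-6.4,"wz":-0.6,"grip":0},
  {"x":0.013,"y":0.001,"z":0.006,"wx":0,"wy":-6.4,"wz":-0.5,"grip":0},
  {"x":0.013,"y":0.002,"z":0.004,"wx":0,"wy":-6.4,"wz":-0.6,"grip":0},
  {"x":0.013,"y":0.002,"z":0.002,"wx":0,"wy":-6.5,"wz":-0.6,"grip":0},
  {"x":0.014,"y":0.002,"z":0.001,"wx":0,"wy":-6.4,"wz":-0.5,"grip":0},
  {"x":0.013,"y":0.002,"z":-0.001,"wx":0,"wy":-6.4,"wz":-0.6,"grip":0},
  {"x":0.013,"y":0.002,"z":-0.003,"wx":0,"wy":-6.4,"wz":-0.6,"grip":0},
  {"x":0.013,"y":0.003,"z":-0.004,"wx":0,"wy":-6.4,"wz":-0.6,"grip":0},
  {"x":0.012,"y":0.002,"z":-0.006,"wx":0,"wy":-6.5,"wz":-0.5,"grip":0},
  {"x":0.012,"y":0.003,"z":-0.008,"wx":0,"wy":-6.4,"wz":-0.6,"grip":0},
  {"x":0,"y":0,"z":0,"wx":0,"wy":0,"wz":0,"grip":0},
  {"x":0,"y":0,"z":0,"wx":0,"wy":0,"wz":0,"grip":0},
])

```text
clock: 29.8
eef_pos: [539.5, -28.5, 111.7]
eef_rot: [-3.141, 0.78, 1.592]
wrist_force: [-0.2, 0.7, -1.1]
finger_gap: 45.6
```

```bash
python3 - <<'E'
from h import *
st();snap("scene","s11",(200,90,440,310),2.5)
plan(*G([539.2,-14.7,80.2],91.2,-44.8),7,grip=0)
E
```

```text
[539.5 -28.5 111.7] [-179.98   44.71   91.2 ] q [ 0.23  0.52  1.65 -0.8   1.29  0.57] t 29.8 gap 45.6 F [-0.2  0.7 -1.1]
grasp [539.2 -15.1 125.2]
[{"x": 0.005, "y": 0, "z": 0.005, "wx": 0, "wy": 0, "wz": 0, "grip": 0}, {"x": 0.004, "y": 0, "z": 0.004, "wx": 0, "wy": 0, "wz": 0, "grip": 0}, {"x": 0.005, "y": 0, "z": 0.005, "wx": 0, "wy": 0, "wz": 0, "grip": 0}, {"x": 0.004, "y": 0, "z": 0.004, "wx": 0, "wy": -0.1, "wz": 0, "grip": 0}, {"x": 0.005, "y": 0, "z": 0.005, "wx": 0, "wy": 0, "wz": 0, "grip": 0}, {"x": 0.005, "y": 0, "z": 0.004, "wx": 0, "wy": 0, "wz": 0, "grip": 0}, {"x": 0.0043, "y": -0.0001, "z": 0.0046, "wx": 0, "wy": 0, "wz": 0, "grip": 0}]
end [539.5 -28.1  66.8] [180.   44.8  91.1]
```

View pics/s11.png

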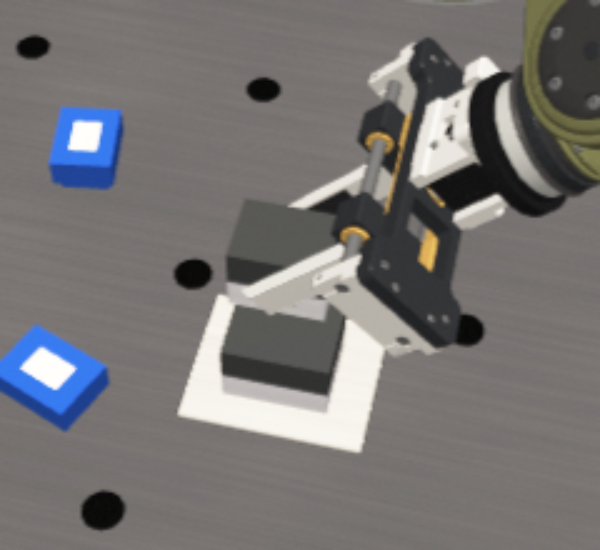

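>>> play_rows([
  {"x":0.005,"y":0,"z":0.005,"wx":0,"wy":0,"wz":0,"grip":0},
  {"x":0.004,"y":0,"z":0.004,"wx":0,"wy":0,"wz":0,"grip":0},
  {"x":0.005,"y":0,"z":0.005,"wx":0,"wy":0,"wz":0,"grip":0},
  {"x":0.004,"y":0,"z":0.004,"wx":0,"wy":-0.1,"wz":0,"grip":0},
  {"x":0.005,"y":0,"z":0.005,"wx":0,"wy":0,"wz":0,"grip":0},
  {"x":0.005,"y":0,"z":0.004,"wx":0,"wy":0,"wz":0,"grip":0},
  {"x":0.004,"y":0,"z":0.004,"wx":0,"wy":0,"wz":0,"grip":0},
  {"x":0,"y":0,"z":0,"wx":0,"wy":0,"wz":0,"grip":0},
  {"x":0,"y":0,"z":0,"wx":0,"wy":0,"wz":0,"grip":0},
])

```text
clock: 30.98
eef_pos: [539.6, -27.3, 67.2]
eef_rot: [-3.141, 0.784, 1.592]
wrist_force: [0.5, -0.6, -0.8]
finger_gap: 45.4
```

```bash
python3 - <<'E'
from h import *
st()
plan(*G([539.2,-14.7,79.2],91.2,-44.8),1,grip=0)
E
```

```text
[539.6 -27.3  67.2] [-179.99   44.91   91.22] q [ 0.23  0.59  1.66 -0.82  1.23  0.64] t 30.98 gap 45.4 F [ 0.5 -0.6 -0.8]
grasp [539.3 -13.9  80.7]
[{"x": 0.0005, "y": -0.0001, "z": 0.0016, "wx": 0, "wy": 0.1, "wz": 0, "grip": 0}]
end [539.5 -28.1  65.7] [-180.    44.8   91.2]
```

>>> play_rows([
  {"x":0.0005,"y":0,"z":0.0015,"wx":0,"wy":0.1,"wz":0,"grip":0},
  {"x":0.0003,"y":0,"z":0.0003,"wx":0,"wy":0,"wz":0,"grip":0},
  {"x":0,"y":0,"z":0,"wx":0,"wy":0,"wz":0,"grip":0},
])

```text
clock: 31.35
eef_pos: [539.6, -28.1, 65.5]
eef_rot: [-3.141, 0.782, 1.592]
wrist_force: [-0.7, 0.1, 1.3]
finger_gap: 46.0
```

>>> play_rows([
  {"x":0.0003,"y":0,"z":0.0003,"wx":0,"wy":0,"wz":0,"grip":0},
  {"x":0,"y":0,"z":0,"wx":0,"wy":0,"wz":0,"grip":0},
])

```text
clock: 31.6
eef_pos: [539.6, -28.1, 65.5]
eef_rot: [3.141, 0.783, 1.591]
wrist_force: [-3.2, 0.4, 6.6]
finger_gap: 46.2
```

Contact confirmed. Releasing and backing off along the tool axis.

>>> play_rows([
  {"x":-0.0002,"y":0,"z":-0.0002,"wx":0,"wy":0,"wz":0,"grip":0},
  {"x":0,"y":0,"z":0,"wx":0,"wy":0,"wz":0,"grip":0.6},
  {"x":0,"y":0,"z":0,"wx":0,"wy":0,"wz":0,"grip":1},
  {"x":0,"y":0,"z":0,"wx":0,"wy":0,"wz":0,"grip":1},
  {"x":0,"y":0,"z":0,"wx":0,"wy":0,"wz":0,"grip":1},
  {"x":0,"y":0,"z":0,"wx":0,"wy":0,"wz":0,"grip":1},
  {"x":0,"y":0,"z":-0.01,"wx":0,"wy":0,"wz":0,"grip":1},
  {"x":0,"y":0,"z":-0.03,"wx":0,"wy":0,"wz":0,"grip":1},
  {"x":0,"y":0,"z":-0.04,"wx":0,"wy":0,"wz":0,"grip":1},
  {"x":0,"y":0,"z":-0.04,"wx":0,"wy":0,"wz":0,"grip":1},
  {"x":0,"y":0,"z":0,"wx":0,"wy":0,"wz":0,"grip":1},
])

```text
clock: 32.98
eef_pos: [538.5, 58.5, 152.3]
eef_rot: [3.137, 0.781, 1.591]
wrist_force: [-0.1, -0.4, -0.4]
finger_gap: 94.2
```

```bash
python3 - <<'E'
from h import *
st()
plan([530,-85,260],target(91,0),7,piv=-19)
E
```

```text
[538.5  58.5 152.3] [179.72  44.72  91.14] q [ 0.37  0.52  1.54 -0.73  1.45  0.58] t 32.98 gap 94.2 F [-0.1 -0.4 -0.4]
grasp [538.2  71.8 165.8]
[{"x": -0.025, "y": -0.002, "z": 0.004, "wx": 0, "wy": 6.4, "wz": 0, "grip": 1}, {"x": -0.026, "y": -0.001, "z": 0.001, "wx": 0.1, "wy": 6.4, "wz": 0.1, "grip": 1}, {"x": -0.025, "y": -0.002, "z": -0.002, "wx": 0, "wy": 6.4, "wz": 0, "grip": 1}, {"x": -0.025, "y": -0.002, "z": -0.005, "wx": 0.1, "wy": 6.4, "wz": 0, "grip": 1}, {"x": -0.025, "y": -0.001, "z": -0.008, "wx": 0, "wy": 6.3, "wz": 0.1, "grip": 1}, {"x": -0.023, "y": -0.002, "z": -0.011, "wx": 0.1, "wy": 6.4, "wz": 0, "grip": 1}, {"x": -0.0218, "y": -0.0013, "z": -0.0136, "wx": 0, "wy": 6.4, "wz": 0, "grip": 1}]
end [530. -85. 260.] [180.    0.   91.1]
```

>>> play_rows([
  {"x":-0.01,"y":0,"z":-0.03,"wx":0,"wy":0,"wz":0,"grip":1},
  {"x":-0.025,"y":-0.002,"z":0.004,"wx":0,"wy":6.4,"wz":0,"grip":1},
  {"x":-0.026,"y":-0.001,"z":0.001,"wx":0.1,"wy":6.4,"wz":0.1,"grip":1},
  {"x":-0.025,"y":-0.002,"z":-0.002,"wx":0,"wy":6.4,"wz":0,"grip":1},
  {"x":-0.025,"y":-0.002,"z":-0.005,"wx":0.1,"wy":6.4,"wz":0,"grip":1},
  {"x":-0.025,"y":-0.001,"z":-0.008,"wx":0,"wy":6.3,"wz":0.1,"grip":1},
  {"x":-0.023,"y":-0.002,"z":-0.011,"wx":0.1,"wy":6.4,"wz":0,"grip":1},
  {"x":-0.022,"y":-0.001,"z":-0.014,"wx":0,"wy":6.4,"wz":0,"grip":1},
  {"x":0,"y":0,"z":0,"wx":0,"wy":0,"wz":0,"grip":1},
  {"x":0,"y":0,"z":0,"wx":0,"wy":0,"wz":0,"grip":1},
])

```text
clock: 34.22
eef_pos: [528.9, -73.0, 285.8]
eef_rot: [-3.136, 0.003, 1.586]
wrist_force: [-0.2, -0.7, -0.5]
finger_gap: 94.1
```

```bash
python3 - <<'E'
from h import *
st()
p,R=snap("wrist","w12");np.save("pics/w12p.npy",p);np.save("pics/w12R.npy",R.as_quat())
snap("scene","s12",(230,150,390,290),4)
E
python3 -c "
import cv2
a=cv2.imread('pics/w12.png')[:400,150:490];b=cv2.imread('pics/s12.png');b=cv2.resize(b,(457,400))
cv2.imwrite('pics/c12.png',cv2.hconcat([a,b]))"
```

```text
[528.9 -73.  285.8] [-1.7969e+02  1.6000e-01  9.0870e+01] q [-0.2   0.22  1.44 -0.    1.49 -0.22] t 34.23 gap 94.1 F [-0.2 -0.7 -0.5]
grasp [529.  -72.9 304.8]
```

View pics/c12.png

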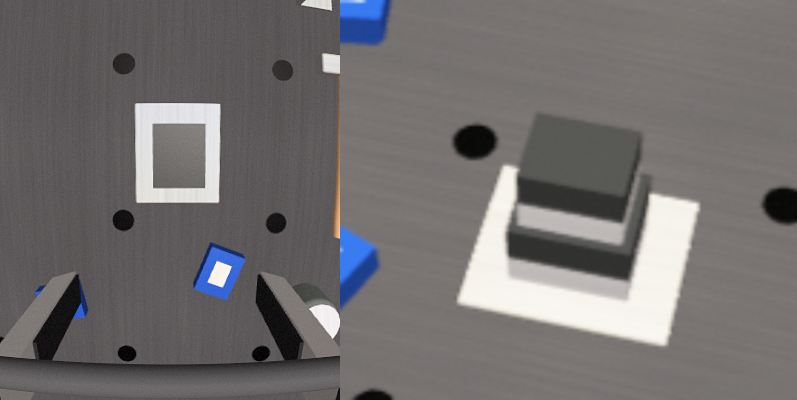

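```bash
python3 - <<'E'
from h import *
im=cv2.imread("pics/w12_full.png")
c=im[95:212,278:378];c=cv2.resize(c,None,fx=6,fy=6,interpolation=cv2.INTER_CUBIC)
c=np.clip((c.astype(float)-60)*2.2,0,255);cv2.imwrite("pics/w12c.png",c[:600])
im=cv2.imread("pics/s12_full.png");c=im[185:265,275:350];c=cv2.resize(c,None,fx=7,fy=7,interpolation=cv2.INTER_CUBIC)
cv2.imwrite("pics/s12c.png",np.clip(c.astype(float)*1.5,0,255))
E
```

```text
[ WARN:0@0.454] global loadsave.cpp:1063 imwrite_ Unsupported depth image for selected encoder is fallbacked to CV_8U.
```

View pics/w12c.png

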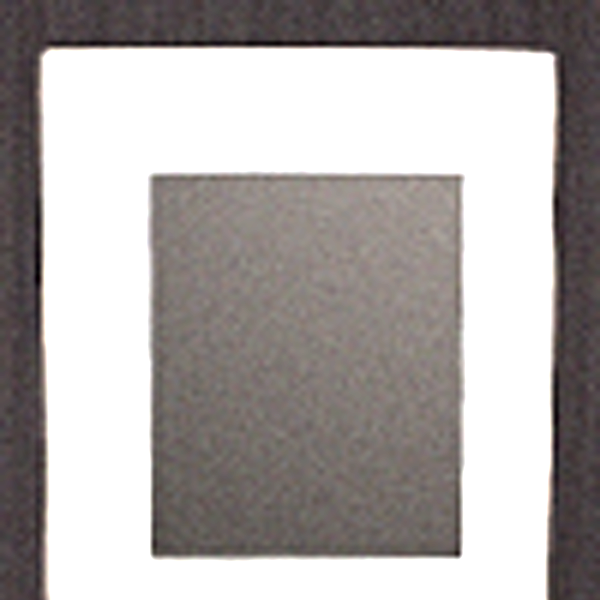

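View pics/s12c.png

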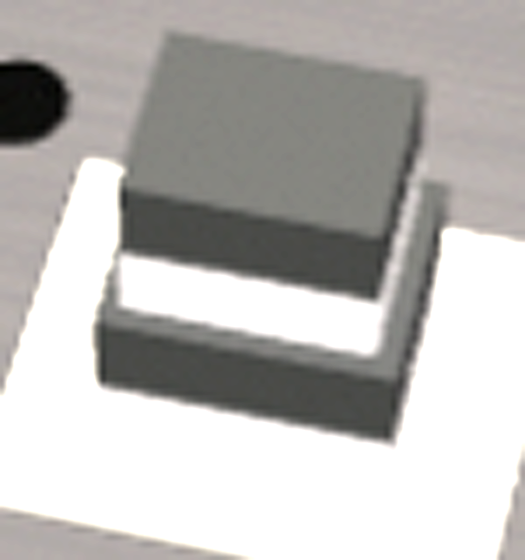

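```bash
python3 - <<'E'
from h import *
f=lambda q:np.array(q,float)/7+[275-.43,185-.43]
s=onplane("scene",f([(168,32),(425,78),(383,238),(122,190)]),99);l=onplane("scene",f([(100,315),(392,377),(445,185)]),54)
print(s.round(1),s.mean(0).round(1));print(np.linalg.norm(np.diff(s,axis=0),axis=1));print(l.round(1),((l[0]+l[2])/2).round(1),np.linalg.norm(np.diff(l,axis=0),axis=1))
im=cv2.imread("pics/s12_full.png");seg("scene",im,(255,195,370,285),6,190)
# seg small top
g=im.min(2);m=cv2.merge([((g>76)&(g<97)).astype(np.uint8)*255]*3)
seg("scene",m,(288,185,340,222),99,128)
p=np.load("pics/w12p.npy");R=Ro.from_quat(np.load("pics/w12R.npy"));im=cv2.imread("pics/w12_full.png")
wseg(im,(270,90,390,220),6,p,R,170)
g=im.min(2);inv=cv2.merge([255-g]*3)
wseg(inv,(296,115,362,195),54,p,R,110);wseg(inv,(296,115,362,195),99,p,R,110)
# predicted outline of a small top centred on the large
i=manip.camera_info("wrist")
E
```

```text
[[520.  -44.8  99. ]
 [518.4  14.4  99. ]
 [564.1  15.5  99. ]
 [565.9 -42.7  99. ]] [542.1 -14.4  99. ]
[59.15257965 45.81200936 58.15913994]
[[568.9 -48.4  54. ]
 [568.8  20.3  54. ]
 [512.3  19.9  54. ]] [540.6 -14.2  54. ] [68.65236671 56.48870288]
scene c [541.9 -13.3] size [104.4 124.8] long axis deg 91.0 n 1213 z [6. 6. 6.] mean [551.8 -12.8]
scene c [541.7 -13.2] size [46.6 63.9] long axis deg 91.43 n 548 z [99. 99. 99.] mean [541.  -11.6]
wrist c [538.9 -13.3] size [103.6 123.7] long axis deg 90.98 n 1445 z [6. 6. 6.] mean [538.8 -12.7]
wrist c [539.2 -15. ] size [57.6 71.1] long axis deg 91.24 n 918 z [54. 54. 54.] mean [539.3 -14.8]
wrist c [538.1 -13.1] size [51.2 63.3] long axis deg 91.24 n 918 z [99. 99. 99.] mean [538.2 -12.9]
```

```bash
python3 - <<'E'
from h import *
st();print(manip.sign_off())
E
```

```text
[529.  -72.2 286.1] [-1.797e+02  1.400e-01  9.096e+01] q [-0.2   0.22  1.44 -0.    1.49 -0.22] t 34.33 gap 93.8 F [ 0.5 -0.2  0.1]
grasp [529.1 -72.1 305.1]
the job is handed in; nothing more can be done
None
```

Both boxes are turned over and stacked lid-down on the plate, with the larger one below. I handed the job in at about 34 s. Each box went over in two quarter turns, gripped across the seam, and stood on its end face for the regrip in between.

**Last checks:**
- **Larger box on the plate:** in the final wrist picture it sits about 1.7 mm off the plate's centre along y and under 0.5 mm off in x. It is square to the plate within about 0.3°. An earlier top-camera picture, taken before the small box was stacked, gave about 1.3 mm in y; the angle there was looser, 0.4–0.6°.
- **Smaller box on the larger:** about 1.5 mm off its centre and square within about 0.5°, from the scene camera only. The wrist view could not tell the two dark tops apart, so this figure has no second camera behind it.
- **Lids:** both lids look shut in the final scene picture.
- **Contact and bystanders:** the gripper was open and clear of everything. The arm never went near the hammer, the tin, the angle iron or the blue look-alikes. I did not re-measure their positions at the end.

**Disagreement:** the cameras differed by 3–4 mm in absolute position. I placed the boxes from the wrist camera and judged centring only within a single picture.

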